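Lock the chip screen onto the dust intake and re-arm it

ROBOT

A 6-joint arm with a two-finger parallel gripper is mounted at the origin on the work surface. World frame = base frame: x ahead of the robot, y to its left, z up, the work surface at z = 0. Lengths are in m, angles in rad, forces in N, time in s.
With the tool pointing down it reaches from about 0.425 to 1.125 m from the base axis. Payload 14.9 kg.
Tool frame: the origin (TCP) lies at the very end of the fingers, on their centre line; the grasp point (between the pads) lies 19 mm behind it; y points along the fingers, z is the direction in which the jaws open and shut, and the axes are right-handed (so a half turn about y gives the same grasp; the last joint's range is limited). The gripper opens to 91 mm and grips with 3 to 60 N. Pads are 32 mm wide; open, the fingers measure 118 mm over their backs; the gripper's body (76 mm by 178 mm) begins 60 mm behind the grasp point.
Start: joints at [1.161, 0.379, 1.734, -0, 1.028, -0.033], TCP at [0.258, 0.651, 0.214] pointing down, gripper open.
Joint ranges: [-2.77, 2.77], [-0.74, 2.19], [0, 2.66], [-1.06, 4.2], [0.31, 2.87], [-3.08, 3.08]. Speed limits (rad/s): [1.89, 1.89, 2.39, 3.14, 3.14, 3.14].

INTERFACE

Orientations are given as [roll, pitch, yaw] about the fixed x, y, z axes, in that order (R = Rz(yaw) Ry(pitch) Rx(roll)).
In Python, from bench import get_obs, capture, get_calibration, job_done gives the robot as it stands. The module is installed in compiled form; this text tells all that it offers.
- The arm moves only by the tool carry_out, never from a script. Its argument "increments" is a list that holds one entry, the list of rows, each a list of 5 numbers: the shift along the tool's x, y, z in units of 40 mm (1.0 is 40 mm), then the turn about the tool's y in units of 5 degrees (1.0 is 5 degrees), then the finger opening in mm, from 0 to 91.2. In form: [[[tx, ty, tz, twist, hand], ...]]. A call has exactly 10 rows; each row is the pose to reach, as a shift and turn from the pose commanded when the call began, along the tool's axes at that moment; what a row does not reach only later rows make up. A row lasts 1/10 s, in which the tool goes at most 50 mm and 8.59 degrees, less where a joint would pass 70% of its speed; a pose out of reach is approached as far as the arm can. A call with a gripper value outside its range is refused whole. The fingers move at their own pace and stop on an object; "force" is the grip in N (left out, the last holds). Time passes only in rows, so rows that repeat a pose let the fingers close, or fill a call up. It gives the time, the measured TCP pose, the force and the opening at its end, in the units of the state.
- get_obs(): the state, without advancing time (a new reading comes with each control period).
- capture(name): name is "side" or "top" or "wrist"; returns the picture (480x640x3 uint8, blue, green, red); there is no depth.
- get_calibration(name): a dict with "fx", "fy", "cx", "cy" (pixels), "R" (3x3) and "t" (3): a world point X has camera coordinates R X + t. Camera axes: x right, y down, z forward; pixel columns grow to the right and rows downward; lengths in m; the calibration is good to about 2 mm. A picture is of the moment at which its call begins: read the wrist's pose just before it. get_calibration takes no time and is no camera call; for the wrist camera it gives the pose at the moment of the call.
- job_done(): hands the job in, once; it reports no verdict.
The state is a dict: "clock": time; "joints": joint angles; "qvel": joint speeds; "joint_efforts": joint torques, N m; "eef_pos": TCP position; "ee_rot": TCP orientation; "wrist_force": force on the tool from outside, world axes, zero at the start; "moment": the same for the moment, N m; "opening": finger opening in m.
Only numpy, scipy, OpenCV 4.12 (cv2) and the standard library are available. Lean on these libraries where they do the work, as an engineer would, in place of code of your own. Each camera call takes 0.05 s, during which the arm holds its last target.

TASK

Fit the round chip screen that lies on the bench to the sloping mouth of the dust intake box: hang its hub on the centre stud with the two lugs clear of the two hooks, twist it clockwise (as you face the mouth) so the lugs run under the hooks, and let it drop fully home into the locking notches. Then push the spring-loaded reset tab on the block beside the mouth along its slot to the end and let it spring back. Leave the screen locked, and do not knock the other things on the bench about.

Things in the scene. Friction and masses are not known exactly. Their poses are not given: they have to be found in the camera images.
- screen_mid (a point): Chip screen: loose round aluminium frame with wire mesh, 0.28 kg, flat on the bench. Point on its axis, 30 mm above its underside (60 mm tall overall). z: axis, underside to grip. Grip: upright fin along x (parallel to the lugs), 90 mm long, 14 mm thick, from 26 to 60 mm above the underside. Rim: 120 mm diameter, 8 to 16 mm up. A half turn about z gives the same part.
- screen_hub (a point): Screen: centre of its hub's open mouth, on the axis, level with the underside. Hub: tube 44 mm outside, 30 mm inside diameter, 24 mm deep, closed at the top, flush with the underside.
- screen_lug (a point): Screen: outer end of the +x lug, 80 mm from the axis, 4 mm above the underside. Two opposite lugs lie along the screen's +x and -x axes, each 16 mm wide, 8 mm thick, flush with the underside.
- seat: Bayonet mouth on the fixed grey dust intake box: 220 x 220 mm face, its normal leaning 30 degrees from vertical, away from the robot and to its left. Origin: centre of the face, 120 mm above the bench. z: outward normal; x: up the slope; y: level, to the left as you face the mouth. Centre stud on the origin: 25 mm diameter, 22 mm tall, the top 8 mm tapering to 14 mm.
- notch (a point): Middle of the +y locking notch at face level, on the seat's y axis 74 mm from the stud's axis; a second one lies opposite, on -y. Round the stud runs a flat ring, 6 mm high, radius 62 to 86 mm; each notch is a 24 mm wide gap in it, down to the face. A lug on the ring has its underside 6 mm above the face and drops 6 mm into the notch.
- hook (a point): Middle of the roof underside of the +y hook, 18 mm above the face, 80 mm from the stud axis (a like one on -y). Roof: radius 70 to 90 mm, top 24 mm up, from 16 mm on the entry side to 18 mm past the notch's middle. Open only on the side where a lug comes in by a clockwise twist seen from outside (negative turn about seat z); beyond the notch is a stop wall, outside it a wall at radius 84.
- seat_home (a point): Point on the seat's z axis 30 mm above the face, where screen_mid lies when locked. Locked: screen underside on the face, screen x parallel to seat y (either way round), screen z along seat z. The screen goes on to the stud and ring turned about +50 degrees (25 to 80 will do) about seat z from the locked pose.
- tab_mid (a point): Middle of the reset slide's upright steel tab: 12 mm thick (x), 34 wide (y), 30 tall, on the flat top (120 mm above the bench) of the block to the right of the sloping face as you face it (block 60 mm wide, its top from 45 mm before to 85 mm beyond the resting tab). Own axes: x level, the way the face rises; z up. It slides along +x (the side with the longer open slot).
- reset_slide (a joint): Travel of the reset slide in m: 0 at rest, 0.035 at its end. A spring of 200 N/m returns it: about 4 N to start it, 11 N at the end; released, it snaps back by itself.
- glue: Bystander: closed white bottle, 56 mm diameter, 150 mm tall, standing; origin at the centre of its underside.
- jar: Bystander: jar, 72 mm diameter, 80 mm tall, standing; origin at the centre of its underside.
- offcut: Bystander: wooden offcut 160 x 70 x 20 mm (x, y, z) lying flat; origin at the centre of its underside.
- tape: Bystander: cardboard ring 100 mm diameter, 25 mm tall, lying flat; origin at the centre of its underside.
Mind the look-alikes: they are no part of the job. Of the things like the part that bears screen_mid, leave any that is brown; of the rest the smaller one is meant.

How it is judged:
By the outcome, as a careful person would: the job done as asked, in the order asked, and still so for the second after the job is handed in, with the robot touching nothing.
It also fails if it takes over 64 s, if anything falls off the work surface, if the arm or the gripper's body presses on something with over 40 N, if the wrist force passes 120 N, or if a joint passes its speed limit or range.

## Working session

There is one attempt and no reset: what is moved stays moved. The work goes in short steps, Python scripts to look and compute and a tool call to move; the robot and the scene stay as the last step left them, time stands still between calls to the robot, and variables do not carry over. Pictures are saved under pics/ and viewed, and the job is handed in when it is done.

Besides the shell and the picture viewer there is one more tool, called after ">>>" by a JSON object that holds its "name" and its "arguments". carry_out: Moves the arm, as the interface text tells. Its arguments: {"type":"object","properties":{"increments":{"type":"array","items":{"type":"array","items":{"type":"array","items":{"type":"number"}}}},"force":{"type":"number"}},"required":["increments"]}

```bash
ls; mkdir -p pics
python3 - <<'E'
from bench import *
import cv2
o=get_obs()
for k,v in o.items(): print(k,v)
for n in ["side","top","wrist"]:
    c=get_calibration(n); print(n,c)
    cv2.imwrite(f"pics/{n}0.png",capture(n))
E
```

```text
pics
clock 0.0
joints [ 1.16072272e+00  3.79422055e-01  1.73477816e+00  2.59870936e-06
  1.02848697e+00 -3.32914354e-02]
qvel [ 0.00031578  0.0002244   0.00110147  0.00141729 -0.00040074  0.00143826]
joint_efforts [ 3.85483683e-03 -7.63741708e+01 -4.34366655e+01  6.52649417e-02
  4.25149652e-02 -8.41615110e-05]
eef_pos [0.25739308 0.65053591 0.21328011]
ee_rot [-1.57189018e+00  3.86551590e-05 -3.76783538e-01]
wrist_force [ 0.60962509  1.19964841 -0.00642287]
moment [ 0.01093023 -0.0146737  -0.00568603]
opening 0.09110960800384268
side {'fx': 589.9749717874772, 'fy': 589.9749717874772, 'cx': 324.39470000485915, 'cy': 240.01897769956796, 'R': array([[ 0.82372667, -0.56695366,  0.00615738],
       [-0.43366729, -0.63699651, -0.63731321],
       [ 0.36524929,  0.52230164, -0.77058027]]), 't': array([-0.4981297 ,  0.35257851,  1.4573145 ])}
top {'fx': 534.6904350420018, 'fy': 534.6904350420018, 'cx': 329.04452361419965, 'cy': 241.18169424312302, 'R': array([[-0.02928996, -0.99943434,  0.01652568],
       [-0.98927155,  0.02661698, -0.14364307],
       [ 0.14312195, -0.02055569, -0.98949157]]), 't': array([-0.00185659,  0.60136573,  1.33691768])}
wrist {'fx': 332.0897746444015, 'fy': 332.0897746444015, 'cx': 317.00477650547106, 'cy': 247.29607182461837, 'R': array([[ 3.67557974e-01,  9.30000249e-01, -8.19866724e-04],
       [ 9.00067512e-01, -3.55505712e-01,  2.51980481e-01],
       [ 2.34050443e-01, -9.33553705e-02, -9.67731970e-01]]), 't': array([-0.70032656, -0.02840299,  0.39030699])}
```

View pics/side0.png

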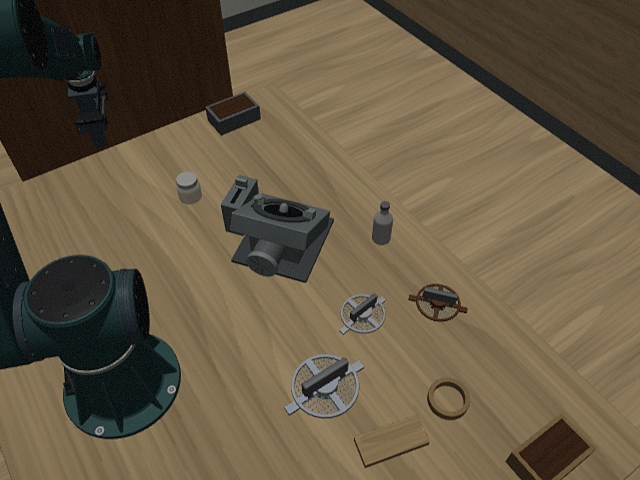

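View pics/top0.png

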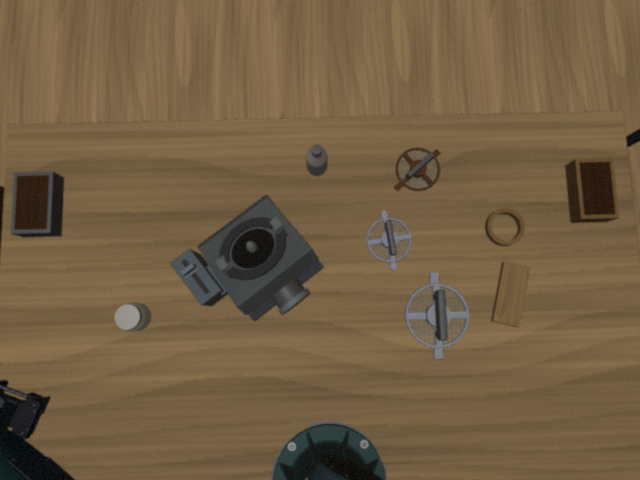

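View pics/wrist0.png

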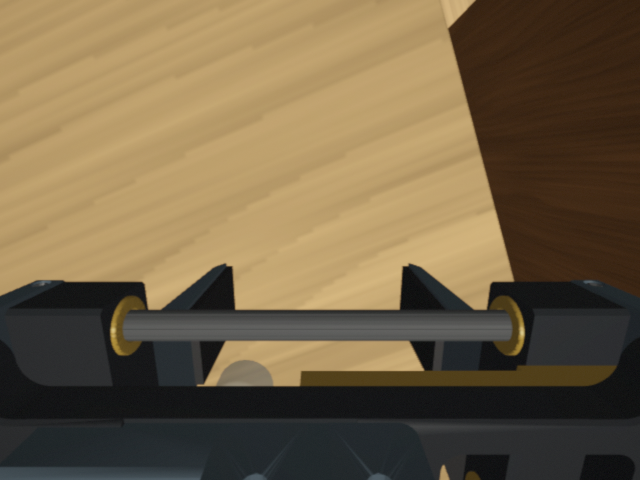

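The target is the smaller silver screen, at about (390,240) in the top view and (363,313) in the side view. The brown one at (417,169) and the large silver one at (437,315) are decoys. The box face is centred near (252,247), and the tab block is near (197,277). I'll zoom in to measure.

Run:
```python
import cv2
t=cv2.imread("pics/top0.png"); s=cv2.imread("pics/side0.png")
def z(im,x0,y0,w,h,k,n):
    c=cv2.resize(im[y0:y0+h,x0:x0+w],None,fx=k,fy=k,interpolation=cv2.INTER_CUBIC)
    c=cv2.convertScaleAbs(c,alpha=1.8,beta=20)
    for i in range(0,w,10):
        if (x0+i)%20==0: cv2.putText(c,str(x0+i),(i*k,10),0,.35,(0,255,255)); cv2.line(c,(i*k,12),(i*k,18),(0,255,255))
    for i in range(0,h,10):
        if (y0+i)%20==0: cv2.putText(c,str(y0+i),(0,i*k+4),0,.35,(0,255,255)); cv2.line(c,(24,i*k),(30,i*k),(0,255,255))
    cv2.imwrite("pics/"+n,c)
z(t,170,190,160,140,5,"zt1.png"); z(t,360,200,60,80,7,"zt2.png")
z(s,220,170,120,115,6,"zs1.png"); z(s,330,285,70,60,8,"zs2.png")
```

```text
(no output)
```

View pics/zt1.png

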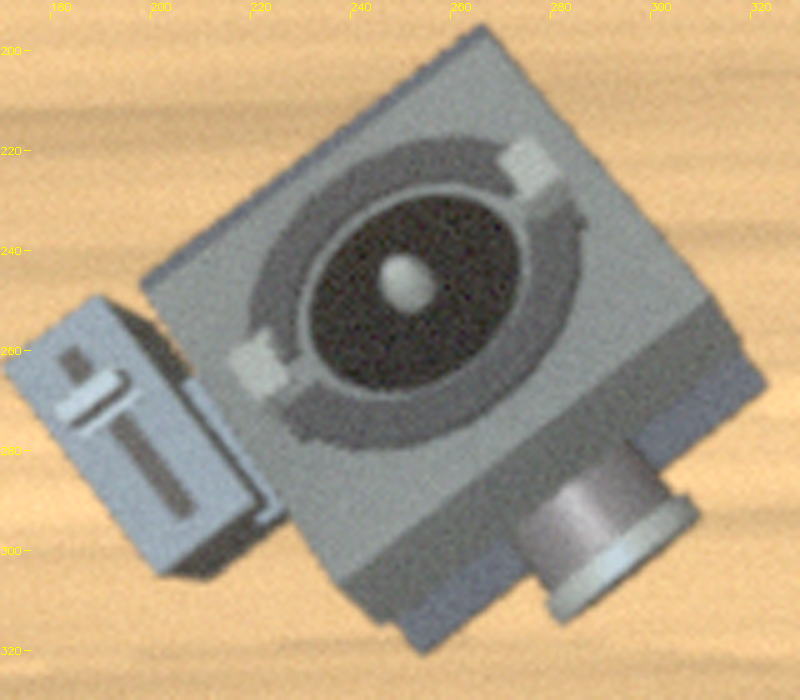

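View pics/zs1.png

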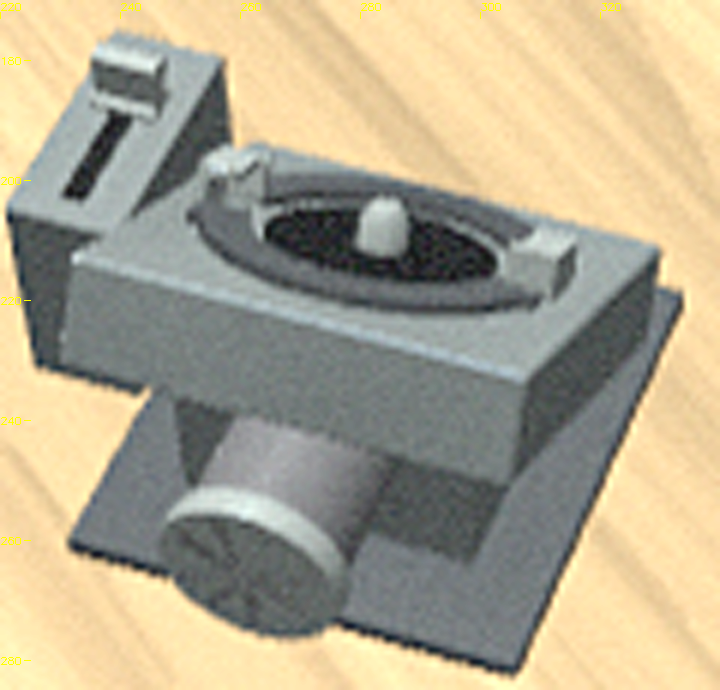

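View pics/zt2.png

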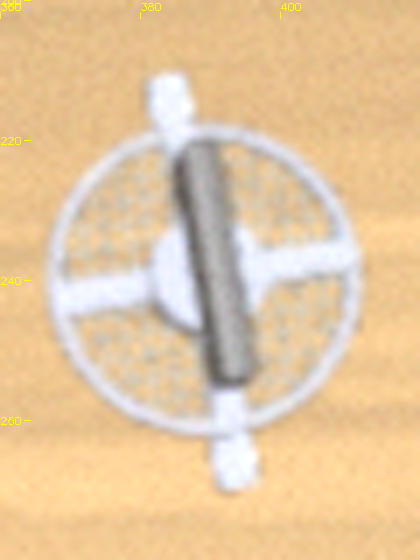

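View pics/zs2.png

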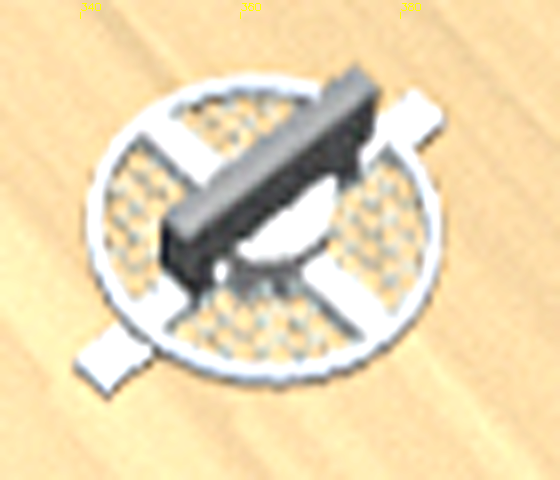

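```bash
cat > h.py <<'E'
import numpy as np, cv2
from bench import *
from scipy.optimize import least_squares
from scipy.spatial.transform import Rotation as Ro
C={n:get_calibration(n) for n in("top","side")}
def proj(c,X):
    X=np.atleast_2d(X); p=X@c["R"].T+c["t"]
    return np.c_[c["fx"]*p[:,0]/p[:,2]+c["cx"],c["fy"]*p[:,1]/p[:,2]+c["cy"]]
def tri(*obs):
    f=lambda X:np.concatenate([proj(c,X)[0]-np.array(u) for c,u in obs])
    r=least_squares(f,[.7,0,.1]); return r.x,np.abs(r.fun).max()
def seatR(yaw,tilt=np.pi/6):
    # x: up slope horizontal dir yaw
    h=np.array([np.cos(yaw),np.sin(yaw),0]);u=np.array([0,0,1.])
    x=np.cos(tilt)*h+np.sin(tilt)*u; z=-np.sin(tilt)*h+np.cos(tilt)*u
    return np.c_[x,np.cross(z,x),z]
E
python3 - <<'E'
from h import *
L=np.array([[-.11,.11,0],[-.11,-.11,0],[.11,.11,0],[.11,-.11,0],[0,0,.022]])
T=np.array([[267,195],[198.6,247],[312.4,248.6],[238,307],[251.5,244.5]])
S=np.array([[330,211.7],[263.7,194.2],[307.5,233.3],[232.5,213],[284,203]])
def f(p):
    W=L@seatR(p[3],p[4]).T+p[:3]
    return np.r_[proj(C["top"],W)-T,proj(C["side"],W)-S].ravel()
r=least_squares(f,[.6,.1,.12,np.pi+.9,.52]); print(r.x,np.degrees(r.x[3:])); print(r.fun.reshape(-1,2).round(1))
def t(n,a,b):
    x,e=tri((C["top"],a),(C["side"],b)); print(n,x.round(4),round(e,2)); return x
a=t("fin1",(389,220.3),(375,294.4)); b=t("fin2",(393.7,254.3),(352.5,311.9))
print((a+b)/2,np.degrees(np.arctan2(*(a-b)[1::-1])),np.linalg.norm(a-b))
a=t("lug1",(383.9,210.7),(383,298)); b=t("lug2",(394,269.6),(341.3,332.5))
print((a+b)/2,np.degrees(np.arctan2(*(a-b)[1::-1])),np.linalg.norm(a-b))
t("tab",(188.8,269.4),(241.3,179.5))
E
```

```text
[0.57858954 0.1666994  0.1171217  3.77582203 0.5181755 ] [216.33866665  29.68926945]
[[ 1.2  0.7]
 [ 0.1  0.7]
 [ 0.8 -0.3]
 [-0.7 -0.3]
 [-1.6 -1.1]
 [ 1.  -0.7]
 [-1.4 -1.1]
 [ 0.7  0.5]
 [-1.1  0. ]
 [ 0.7  1.7]]
fin1 [ 0.6478 -0.1735  0.0611] 0.3
fin2 [ 0.5629 -0.183   0.0615] 1.07
[ 0.60534111 -0.17827287  0.0613358 ] 6.352198031043968 0.0854859775486306
lug1 [ 0.6841 -0.1684  0.0075] 0.24
lug2 [ 0.5272 -0.1894  0.0025] 0.3
[ 0.60567877 -0.17892138  0.00502549] 7.634018071116751 0.15836161836171214
tab [0.5281 0.3142 0.1527] 0.47
```

```bash
cat >> h.py <<'E'
def plan(target,yaw_deg):
    o=get_obs(); R=Ro.from_euler("xyz",o["ee_rot"]).as_matrix()
    d=R.T@(np.array(target)-o["eef_pos"])
    yaw=np.degrees(np.arctan2(R[1,0],R[0,0]))
    print("at",o["eef_pos"].round(4),"yaw",yaw.round(2),"shift units",(d/.04).round(3),"twist units",round(-(yaw_deg-yaw)/5,3),"clock",round(o["clock"],2))
E
python3 - <<'E'
from h import *
o=get_obs(); c=get_calibration("wrist"); R=Ro.from_euler("xyz",o["ee_rot"]).as_matrix()
cc=-c["R"].T@c["t"]
print("cam in tool",R.T@(cc-o["eef_pos"]),"axis",R.T@c["R"][2], "right",R.T@c["R"][0])
plan((.53,.10,.33),7.2)
plan((.51,-.18,.25),7.2)
E
```

```text
cam in tool [-0.07114159 -0.17093436  0.00079203] axis [2.52004717e-01 9.67725976e-01 2.40762433e-04] right [-4.55014235e-04 -1.30302044e-04  9.99999888e-01]
at [0.2574 0.6506 0.2134] yaw -21.59 shift units [ 11.401  -2.906 -10.295] twist units -5.758 clock 0.15
at [0.2574 0.6506 0.2134] yaw -21.59 shift units [ 13.512  -0.9   -16.986] twist units -5.758 clock 0.15
```

Run:
```python
from h import *
plan((.44,.17,.33),7.2)
```

```text
at [0.2574 0.6506 0.2134] yaw -21.59 shift units [ 8.665 -2.906 -9.496] twist units -5.758 clock 0.15
```

>>> {"name": "carry_out", "arguments": {"increments": [[[1,-1,-1,-0.7,90],[2,-2,-2,-1.4,90],[3,-2.9,-3,-2.1,90],[4,-2.9,-4,-2.8,90],[5,-2.9,-5,-3.5,90],[6,-2.9,-6,-4.2,90],[7,-2.9,-7,-4.9,90],[8,-2.9,-8,-5.7,90],[8,-2.9,-8.8,-5.8,90],[8,-2.9,-9,-5.8,90]]]}}

```text
clock: 1.15
eef_pos: [0.421, 0.2103, 0.3297]
ee_rot: [-1.571, -0.0, 0.13]
wrist_force: [1.0, -0.5, 0.5]
opening: 0.0899
```

Run:
```python
from h import *
import pickle
o=get_obs();c=get_calibration("wrist"); im=capture("wrist"); print(o["eef_pos"],o["qvel"].round(3),o["clock"])
cv2.imwrite("pics/w1.png",im); pickle.dump(c,open("w1.pkl","wb"))
plan((.51,-.18,.25),7.2)
```

```text
[0.42103368 0.2103277  0.32967422] [-0.985 -0.375  0.315 -0.004  0.059 -0.969] 1.15
at [0.4213 0.2053 0.3296] yaw 7.31 shift units [ 0.975  2.008 -9.833] twist units 0.021 clock 1.2
```

View pics/w1.png

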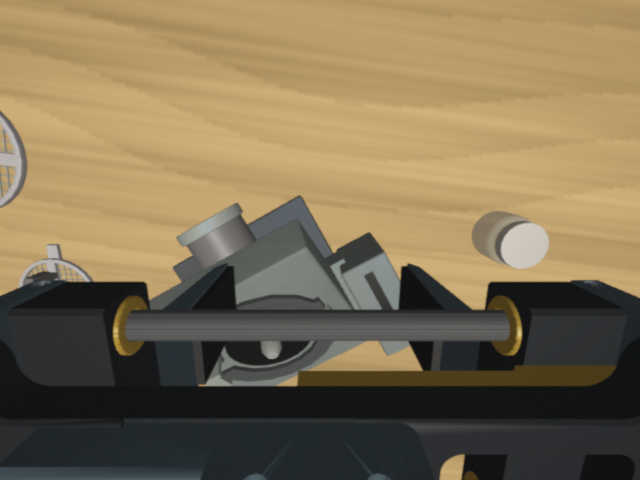

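The wrist view points backwards: the seat is half hidden behind the fingers, with the stud at (271,348). I'll put the TCP beyond the screen so I can see it.

Run:
```python
from h import *
plan((.69,-.18,.25),7.2)
```

```text
at [0.4213 0.2053 0.3296] yaw 7.31 shift units [  5.439   2.008 -10.405] twist units 0.021 clock 1.2
```

>>> {"name": "carry_out", "arguments": {"increments": [[[0.5,0,-1.1,0,90],[1,0,-2.2,0,90],[1.5,0,-3.3,0,90],[2,0,-4.4,0,90],[2.5,0.2,-5.5,0,90],[3,0.6,-6.5,0,90],[3.5,1,-7.5,0,90],[4,1.5,-8.5,0,90],[4.7,1.8,-9.4,0,90],[5.3,2,-10,0,90]]]}}

```text
clock: 2.2
eef_pos: [0.6834, -0.1593, 0.248]
ee_rot: [-1.57, 0.001, 0.128]
wrist_force: [0.1, 0.3, 1.2]
opening: 0.0898
```

Run:
```python
from h import *
import pickle
for i in range(3): im=capture("wrist")
o=get_obs();c=get_calibration("wrist"); im=capture("wrist"); print(o["eef_pos"],o["qvel"].round(3),o["clock"])
cv2.imwrite("pics/w2.png",im); pickle.dump(c,open("w2.pkl","wb"))
```

```text
[ 0.68303869 -0.15803364  0.24816024] [ 0.024 -0.048  0.038  0.003  0.004  0.008] 2.35
```

View pics/w2.png

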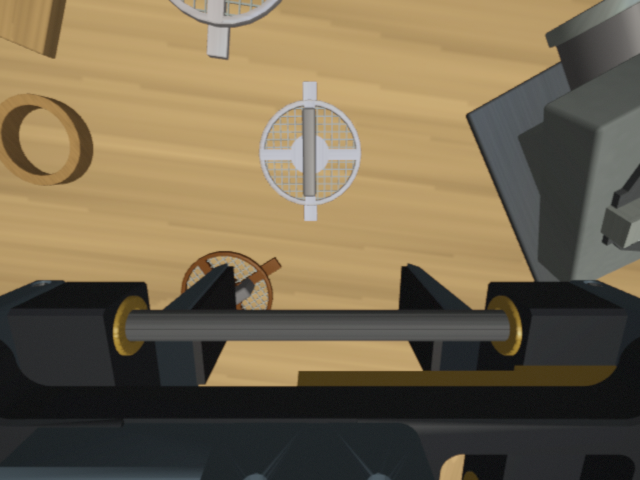

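```bash
cat >> h.py <<'E'
def onplane(c,uv,z):
    d=c["R"].T@np.array([(uv[0]-c["cx"])/c["fx"],(uv[1]-c["cy"])/c["fy"],1]); o=-c["R"].T@c["t"]
    return o+d*(z-o[2])/d[2]
E
python3 - <<'E'
from h import *
import pickle
c=pickle.load(open("w2.pkl","rb"))
a=onplane(c,(310.3,221),.008);b=onplane(c,(310,82),.008); print(a,b,(a+b)/2,np.linalg.norm(a-b),np.degrees(np.arctan2(*(a-b)[1::-1])))
a=onplane(c,(309.5,196),.06);b=onplane(c,(309,108),.06); print(a,b,(a+b)/2,np.linalg.norm(a-b),np.degrees(np.arctan2(*(a-b)[1::-1])))
print(tri((c,(309.5,196)),(C["top"],(389,220.3)),(C["side"],(375,294.4))))
print(tri((c,(309,108)),(C["top"],(393.7,254.3)),(C["side"],(352.5,311.9))))
m=(.606,-.179); e=np.array([np.cos(np.radians(7.2)),np.sin(np.radians(7.2))])
g=np.r_[m-.020*e,.027]; print(g); plan(g+[0,0,.08],7.2)
plan(g,7.2)
E
```

```text
[ 0.68587915 -0.16508     0.008     ] [ 0.52770279 -0.18503276  0.008     ] [ 0.60679097 -0.17505638  0.008     ] 0.15942984805925067 7.189460527956009
[ 0.64980866 -0.1694213   0.06      ] [ 0.56243437 -0.18070798  0.06      ] [ 0.60612152 -0.17506464  0.06      ] 0.08810025806838313 7.36049352185224
(array([ 0.6499464 , -0.17028092,  0.05667461]), np.float64(1.637185583047028))
(array([ 0.56266266, -0.18117531,  0.06062021]), np.float64(1.56613945678248))
[ 0.58615771 -0.18150666  0.027     ]
at [ 0.6825 -0.1572  0.2488] yaw 7.37 shift units [-2.461  3.549 -0.296] twist units 0.035 clock 2.4
at [ 0.6825 -0.1572  0.2488] yaw 7.37 shift units [-2.459  5.549 -0.297] twist units 0.035 clock 2.4
```

>>> {"name": "carry_out", "arguments": {"increments": [[[-1,0.5,-0.1,0,90],[-2,1.5,-0.2,0,90],[-2.65,2.5,-0.22,0,60],[-2.65,3.5,-0.22,0,50],[-2.65,4.5,-0.22,0,50],[-2.65,5.3,-0.22,0,50],[-2.65,5.55,-0.22,0,40],[-2.65,5.55,-0.22,0,30],[-2.65,5.55,-0.22,0,10],[-2.65,5.55,-0.22,0,5]]], "force": 3}}

```text
clock: 3.4
eef_pos: [0.5799, -0.1797, 0.0297]
ee_rot: [-1.572, -0.002, 0.13]
wrist_force: [-0.4, -0.0, 0.9]
opening: 0.0288
```

Run:
```python
from h import *
o=get_obs(); print(o)
cv2.imwrite("pics/s2.png",cv2.resize(capture("side")[240:400,280:440],None,fx=3.5,fy=3.5,interpolation=2))
```

```text
{'clock': 3.4, 'joints': array([-3.38849469e-01,  5.05901722e-01,  1.97282041e+00, -1.67178493e-05,
        6.60187700e-01, -2.03923579e+00]), 'qvel': array([-1.71583169e-04,  3.11995896e-03,  9.14418588e-04,  6.79308952e-05,
       -3.43994859e-03, -2.14276561e-03]), 'joint_efforts': array([ 9.01970733e-02, -7.17364526e+01, -2.92629522e+01, -3.94244946e-02,
        7.20476615e-02,  2.20571048e-03]), 'eef_pos': array([ 0.57988277, -0.17967372,  0.02965626]), 'ee_rot': array([-1.57201679, -0.00238917,  0.12960464]), 'wrist_force': array([-0.41833923, -0.02629849,  0.88071686]), 'moment': array([ 0.06701743, -0.00391247,  0.01015193]), 'opening': 0.028802864551174517}
```

View pics/s2.png

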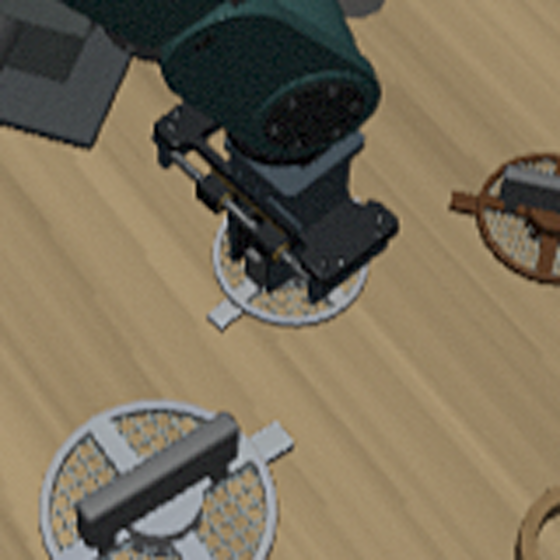

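>>> {"name": "carry_out", "arguments": {"increments": [[[0,0,0,0,0],[0,0,0,0,0],[0,0,0,0,0],[0,0,0,0,0],[0,0,0,0,0],[0.1,-0.18,0,0,0],[0.2,-0.37,0,0,0],[0.3,-0.51,0,0,0],[0.41,-0.66,0,0,0],[0.41,-0.66,0,0,0]]], "force": 3}}

```text
clock: 4.45
eef_pos: [0.5962, -0.1775, 0.0552]
ee_rot: [-1.572, -0.002, 0.13]
wrist_force: [0.3, -0.3, -1.6]
opening: 0.014
```

Run:
```python
from h import *
o=get_obs(); print(o["wrist_force"],o["moment"],o["opening"],o["eef_pos"])
cv2.imwrite("pics/s3.png",cv2.resize(capture("side")[240:400,280:440],None,fx=3.5,fy=3.5,interpolation=2))
cv2.imwrite("pics/w3.png",capture("wrist"))
```

```text
[ 0.25008678 -0.25574712 -1.5509268 ] [ 0.0528522  -0.06481669 -0.06814637] 0.014039985345011361 [ 0.59622866 -0.17745348  0.05518534]
```

View pics/s3.png

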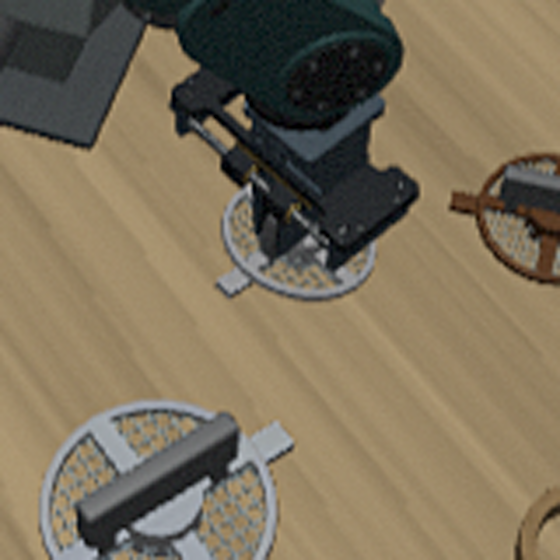

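View pics/w3.png

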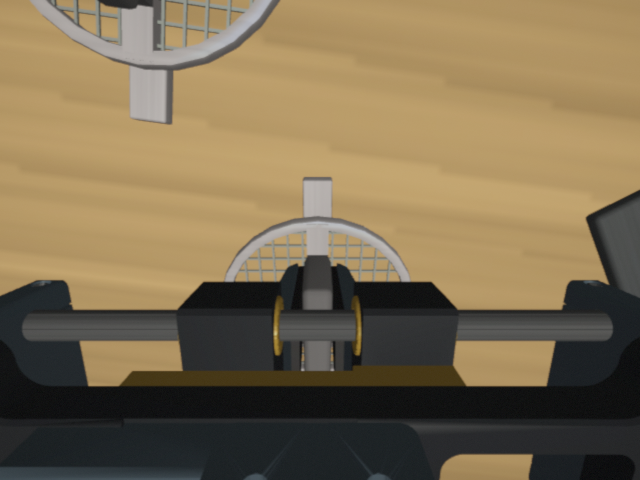

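```bash
cat >> h.py <<'E'
def tiltfit(c,o,uv_lug,uv_rim,d=.0264,h=.0487):
    R=Ro.from_euler("xyz",o["ee_rot"]).as_matrix(); g=o["eef_pos"]-.019*R[:,1]
    ex=R[:,0]; ez=np.array([0,0,1.])
    def P(p,ph): # screen (x,z) coords rel grip, far end down
        x,z=p[0]+d,p[1]-h
        return g+ex*(x*np.cos(ph)+z*np.sin(ph))+ez*(-x*np.sin(ph)+z*np.cos(ph))
    f=lambda q:np.r_[(proj(c,P((-.08,.008),q[0]))[0]-uv_lug)[1],(proj(c,P((-.06,.016),q[0]))[0]-uv_rim)[1]]
    r=least_squares(f,[.3]); ph=r.x[0]
    print("tilt",np.degrees(ph),"res",r.fun,"far lug",P((.08,0),ph),"hub",P((0,0),ph)); return ph
E
python3 - <<'E'
from h import *
tiltfit(get_calibration("wrist"),get_obs(),(317,178),(317,217))
E
```

```text
tilt 15.407116396465273 res [-0.95302982  1.41490526] far lug [ 0.68406632 -0.16573086 -0.00196342] hub [ 0.60758714 -0.1756907   0.01925859]
```

>>> {"name": "carry_out", "arguments": {"increments": [[[0.1,-0.1,0,0,0],[0.2,-0.21,0,0,0],[0.3,-0.31,0,0,0],[0.4,-0.41,0,0,0],[0.5,-0.48,0,0,0],[0.57,-0.53,0,0,0],[0.57,-0.53,0,0,0],[0.57,-0.53,0,0,0],[0.57,-0.53,0,0,0],[0.57,-0.53,0,0,0]]]}}

```text
clock: 5.55
eef_pos: [0.6174, -0.1744, 0.0751]
ee_rot: [-1.571, 0.0, 0.129]
wrist_force: [1.2, 0.4, -3.0]
opening: 0.0143
```

Run:
```python
from h import *
o=get_obs(); print(o["wrist_force"],o["moment"],o["opening"],o["eef_pos"])
cv2.imwrite("pics/w4.png",capture("wrist"))
```

```text
[ 1.15384217  0.37350543 -2.96960723] [0.01583015 0.04260981 0.01246837] 0.014257981164835586 [ 0.61736803 -0.17441218  0.07514081]
```

View pics/w4.png

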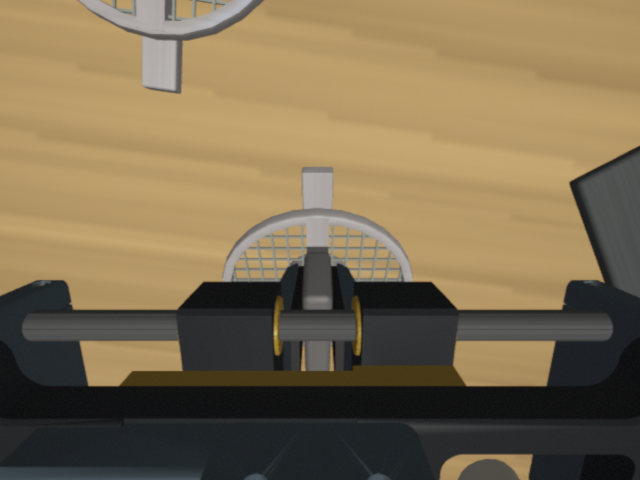

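Run:
```python
from h import *
tiltfit(get_calibration("wrist"),get_obs(),(317,167),(317,209))
tiltfit(get_calibration("wrist"),get_obs(),(317,167),(317,209),h=.046)
```

```text
tilt 35.6988267779788 res [1.63765647 4.01206058] far lug [ 0.67490391 -0.16692089 -0.00751064] hub [ 0.6104778  -0.17529161  0.03919062]
tilt 32.966405266838116 res [5.27615075 7.84668403] far lug [ 0.68110026 -0.16611582 -0.00236722] hub [ 0.61454053 -0.17476375  0.04118449]
```

Run:
```python
from h import *
a=capture("side");b=capture("top")
cv2.imwrite("pics/s4.png",cv2.convertScaleAbs(cv2.resize(a[260:360,320:420],None,fx=6,fy=6,interpolation=2),alpha=1.6,beta=20))
cv2.imwrite("pics/t4.png",cv2.convertScaleAbs(cv2.resize(b[180:290,340:440],None,fx=5.4,fy=5.4,interpolation=2),alpha=1.6,beta=20))
```

```text
(no output)
```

View pics/s4.png

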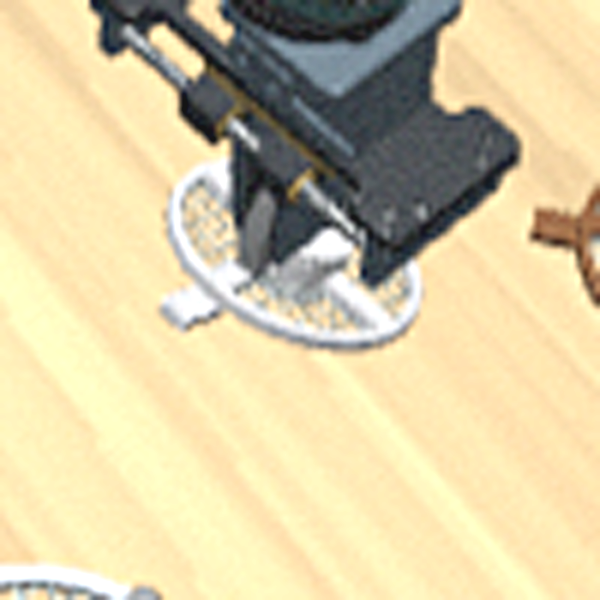

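View pics/t4.png

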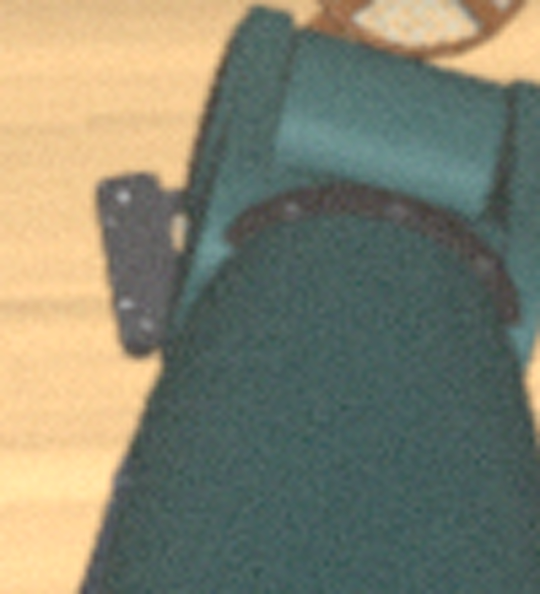

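Run:
```python
from h import *
o=get_obs();c=get_calibration("wrist")
R=Ro.from_euler("xyz",o["ee_rot"]).as_matrix(); g=o["eef_pos"]-.019*R[:,1]; ex,ey=R[:,0],R[:,2]; ez=np.array([0,0,1.])
def P(p,q):
    p=np.atleast_2d(p); ph,d,h,l=q; x=p[:,0]+d;z=p[:,2]-h;y=p[:,1]+l
    return g+np.outer(x*np.cos(ph)+z*np.sin(ph),ex)+np.outer(y,ey)+np.outer(-x*np.sin(ph)+z*np.cos(ph),ez)
t=np.linspace(0,2*np.pi,360); rim=np.r_[np.c_[.06*np.cos(t),.06*np.sin(t),0*t+.016],np.c_[.06*np.cos(t),.06*np.sin(t),0*t+.008]]
def f(q):
    a=proj(C["side"],P(rim,q)); w=proj(c,P([[-.08,0,.008],[-.06,0,.016]],q)); s=proj(C["side"],P([[-.08,0,.008]],q))[0]
    return np.r_[a[:,0].min()-348,a[:,0].max()-390,a[:,1].max()-317.8,a[a[:,0].argmin(),1]-295.8,(w[0]-(317,167)),w[1]-(317,209),s-(349.3,311.7)]
for init in([.52,.026,.047,0],):
    r=least_squares(f,init,diff_step=1e-3); print(np.degrees(r.x[0]),r.x[1:],r.fun.round(1)); print(P([[.08,0,0],[0,0,0]],r.x))
for ph in (25,30,35):
    r=least_squares(lambda p:f(np.r_[np.radians(ph),p]),[.026,.047,0],diff_step=1e-3); print(ph,r.x,r.cost,r.fun.round(1),P([[.08,0,0]],np.r_[np.radians(ph),r.x]))
```

```text
18.342420660615044 [0.02248371 0.04961984 0.00084023] [-1.9  0.7 -0.2  0.5 -0.2 -0.  -0.2  0.6 -1.8  0.2]
[[ 0.69837443 -0.16305518  0.01487805]
 [ 0.62307288 -0.17284622  0.04006378]]
25 [0.02589895 0.05234253 0.00078426] 5.7349653116048955 [-2.4 -0.7  0.7  0.7 -0.3 -0.1 -0.3  0.8 -1.8 -0.6] [[ 0.69064128 -0.16411712  0.00203574]]
30 [0.02818579 0.05381626 0.00073372] 10.081182107622265 [-2.8 -2.   1.4  0.7 -0.4  0.1 -0.4  0.9 -1.7 -1.4] [[ 0.68363422 -0.16507917 -0.0064692 ]]
35 [0.03023698 0.0550254  0.00067679] 18.205814803293688 [-3.3 -3.4  2.2  0.4 -0.5  0.3 -0.5  0.9 -1.6 -2.2] [[ 0.67566477 -0.16617281 -0.01407249]]
```

Run:
```python
import cv2
a=cv2.imread("pics/w4.png")[155:315,215:425]
cv2.imwrite("pics/w4z.png",cv2.convertScaleAbs(cv2.resize(a,None,fx=3.8,fy=3.8,interpolation=2),alpha=1.5,beta=20))
```

```text
(no output)
```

View pics/w4z.png

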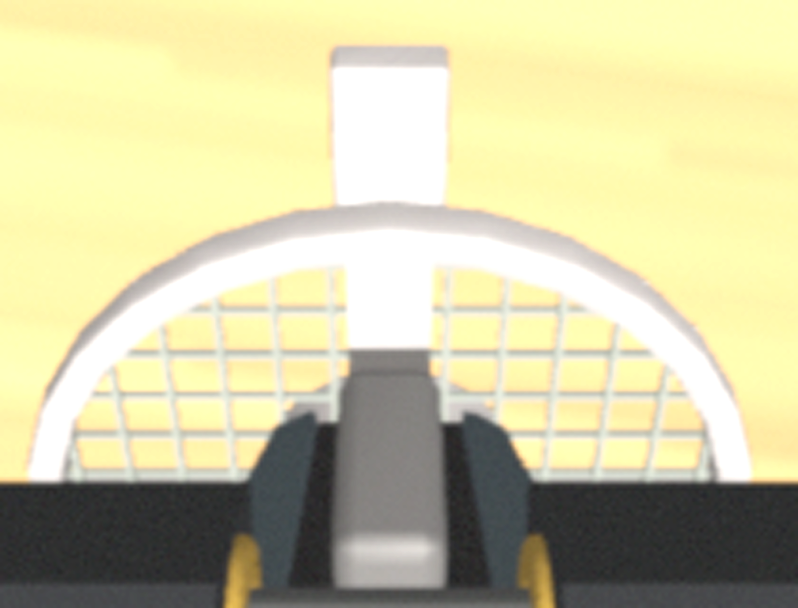

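```bash
cat >> h.py <<'E'
def pose_in_hand(c,o,lugb,lugt,rimb,rimt,finb,fint,rimrow=None,rimx=None,w0=1):
    R=Ro.from_euler("xyz",o["ee_rot"]).as_matrix(); g=o["eef_pos"]-.019*R[:,1]; ex,ey=R[:,0],R[:,2]; ez=np.array([0,0,1.])
    def P(p,q):
        p=np.atleast_2d(p); ph,d,h,l=q; x=p[:,0]+d;z=p[:,2]-h;y=p[:,1]+l
        return g+np.outer(x*np.cos(ph)+z*np.sin(ph),ex)+np.outer(y,ey)+np.outer(-x*np.sin(ph)+z*np.cos(ph),ez)
    t=np.linspace(np.pi/2,3*np.pi/2,400)
    def f(q):
        pts=[[-.08,0,0],[-.08,0,.008],[-.06,0,.008],[-.06,0,.016],[-.045,0,.026],[-.045,0,.06]]
        e=proj(c,P(pts,q))[:,1]-[lugb,lugt,rimb,rimt,finb,fint]
        r=list(e)
        if rimrow:
            a=proj(c,P(np.c_[.06*np.cos(t),.06*np.sin(t),0*t+.016],q))
            for half,x in((a[:200],rimx[1]),(a[200:],rimx[0])):
                k=np.argsort(half[:,1]); r.append((np.interp(rimrow,half[k,1],half[k,0])-x))
        return np.array(r)
    rs=least_squares(f,[.45,.026,.048,0],diff_step=1e-4,loss="soft_l1",x_scale=[.1,.01,.01,.01])
    q=rs.x; print("tilt",np.degrees(q[0]).round(2),"d,h,l",q[1:].round(4),"res",f(q).round(2)); print("far lug",P([[.08,0,0]],q).round(4),"hub",P([[0,0,0]],q).round(4))
    return q,P
E
python3 - <<'E'
from h import *
pose_in_hand(get_calibration("wrist"),get_obs(),167.4,172.4,208.9,215.3,247.1,252.9,281.3,(411.8,222.4))
pose_in_hand(get_calibration("wrist"),get_obs(),167.4,172.4,208.9,215.3,247.1,252.9,281.3,(222.4,411.8))
E
```

```text
tilt 40.37 d,h,l [ 0.2079  0.2043 -0.0003] res [  25.18   25.21    0.32   -1.    -18.34   -0.83  138.67 -140.65]
far lug [[ 0.7038 -0.1635 -0.2479]] hub [[ 0.6433 -0.1713 -0.1961]]
tilt -1.61 d,h,l [0.0156 0.0535 0.001 ] res [ 6.73  1.86 -0.51 -5.37 -8.2   0.86  0.42 -0.42]
far lug [[ 0.7136 -0.1609  0.0434]] hub [[ 0.6343 -0.1712  0.0412]]
```

Run:
```python
import cv2
a=cv2.imread("pics/w1.png")[190:390,150:420]
cv2.imwrite("pics/w1z.png",cv2.convertScaleAbs(cv2.resize(a,None,fx=2.9,fy=2.9,interpolation=2),alpha=1.8,beta=20))
```

```text
(no output)
```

View pics/w1z.png

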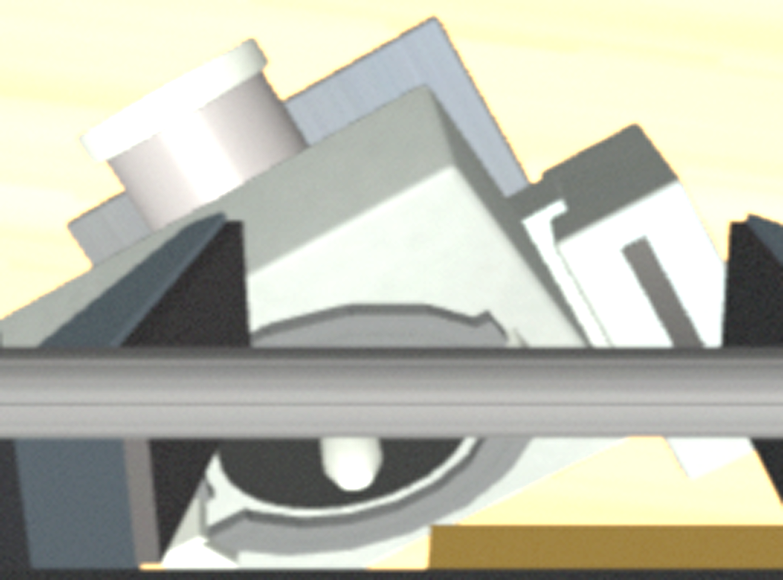

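Run:
```python
from h import *
import pickle
c=pickle.load(open("w1.pkl","rb"))
L=np.array([[-.11,.11,0],[-.11,-.11,0],[.11,.11,0],[.11,-.11,0],[0,0,.022]])
T=np.array([[267,195],[198.6,247],[312.4,248.6],[238,307],[251.5,244.5]])
S=np.array([[330,211.7],[263.7,194.2],[307.5,233.3],[232.5,213],[284,203.5]])
W1=np.array([[305.9,247.6],[271.4,353]])
def f(p,wt=1):
    W=L@seatR(p[3],np.pi/6).T+np.r_[p[:2],p[2]]
    return np.r_[(proj(C["top"],W)-T),proj(C["side"],W)-S,(proj(c,W[3:])-W1)*wt].ravel()
for wt in(1,0.01):
    r=least_squares(f,[.6,.1,.12,np.pi+.9],args=(wt,),loss="soft_l1"); print(r.x,np.degrees(r.x[3:])); print(f(r.x).reshape(-1,2).round(1).tolist())
g=lambda p:np.r_[proj(c,p)[0]-W1[1],proj(C["top"],p)[0]-T[4],proj(C["side"],p)[0]-S[4]]
r=least_squares(g,[.58,.16,.14]);print("studtip",r.x,r.fun.round(1))
g=lambda p:np.r_[proj(c,p)[0]-W1[0],proj(C["top"],p)[0]-T[3],proj(C["side"],p)[0]-S[3]]
r=least_squares(g,[.58,.16,.14]);print("corner",r.x,r.fun.round(1))
```

```text
[0.57963943 0.16884027 0.113724   3.77124655] [216.07651072]
[[0.8, 0.8], [-0.3, 0.4], [-0.2, -0.4], [-1.8, -0.8], [-2.3, -1.3], [0.9, -0.2], [-1.3, -0.7], [0.4, 0.5], [-1.0, -0.1], [0.7, 1.4], [-0.3, -0.5], [-0.4, 0.0]]
[0.57845812 0.16708603 0.11629763 3.77628861] [216.36539986]
[[1.1, 0.9], [0.1, 1.0], [0.5, -0.4], [-0.9, -0.3], [-1.7, -1.0], [0.9, -0.4], [-1.6, -0.7], [0.6, 0.4], [-1.1, -0.0], [0.6, 1.3], [-2.6, -1.4], [-1.9, 0.2]]
studtip [0.58571998 0.17484583 0.136972  ] [-1.  -0.1 -2.3 -0.4 -0.2  0.9]
corner [0.43856995 0.20122121 0.16688608] [-0.7 -0.4 -1.5 -1.1 -0.6  0.3]
```

Run:
```python
from h import *
plan((.70,.225,.30),24)
```

```text
at [ 0.6175 -0.1744  0.0752] yaw 7.41 shift units [ 3.332 -5.619  9.637] twist units -3.318 clock 5.7
```

>>> {"name": "carry_out", "arguments": {"increments": [[[0,0,0,0,0],[0,-0.2,0,0,0],[0,-0.7,0,0,0],[0,-1.5,0,0,0],[0,-2.5,0,0,0],[0.2,-3.5,0.4,-0.3,0],[0.6,-4.5,1.2,-0.8,0],[1,-5.3,2.2,-1.3,0],[1.4,-5.6,3.2,-1.8,0],[1.8,-5.6,4.2,-2.3,0]]], "force": 10}}

```text
clock: 6.7
eef_pos: [0.6687, 0.0032, 0.3033]
ee_rot: [-1.573, -0.005, 0.332]
wrist_force: [0.4, -1.3, -3.6]
opening: 0.0139
```

Run:
```python
from h import *
print(get_obs()["opening"],get_obs()["wrist_force"])
plan((.70,.225,.30),24)
```

```text
0.013881288305820316 [ 0.35693169 -1.29115258 -3.61830187]
at [0.6687 0.0032 0.3033] yaw 19.0 shift units [2.546 0.087 4.989] twist units -1.001 clock 6.7
```

>>> {"name": "carry_out", "arguments": {"increments": [[[0.4,0,0.9,-0.2,0],[0.8,0,1.8,-0.5,0],[1.2,0,2.7,-0.8,0],[1.7,0,3.6,-1,0],[2.2,0,4.4,-1,0],[2.5,0,4.9,-1,0],[2.55,0,5,-1,0],[2.55,0,5,-1,0],[2.55,0,5,-1,0],[2.55,0,5,-1,0]]]}}

```text
clock: 7.7
eef_pos: [0.699, 0.2225, 0.2994]
ee_rot: [-1.571, 0.0, 0.416]
wrist_force: [-0.4, 0.3, -2.9]
opening: 0.0143
```

Run:
```python
from h import *
import pickle
o=get_obs();c=get_calibration("wrist"); im=capture("wrist"); print(o["eef_pos"],o["ee_rot"],o["wrist_force"])
cv2.imwrite("pics/w5.png",im); pickle.dump((c,o),open("w5.pkl","wb"))
cv2.imwrite("pics/w5z.png",cv2.convertScaleAbs(im,alpha=1.6,beta=20))
```

```text
[0.69895278 0.22251083 0.29944583] [-1.57089425e+00  1.31758980e-04  4.16150645e-01] [-0.40184515  0.2797485  -2.85504746]
```

View pics/w5z.png

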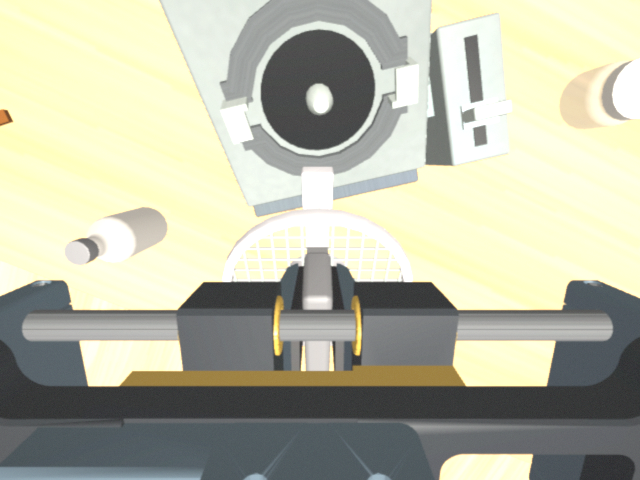

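Run:
```python
import cv2
a=cv2.imread("pics/w5.png")[0:215,160:530]
cv2.imwrite("pics/w5zz.png",cv2.convertScaleAbs(cv2.resize(a[:,:290],None,fx=2.7,fy=2.7,interpolation=2),alpha=1.3,beta=0))
cv2.imwrite("pics/w5tab.png",cv2.convertScaleAbs(cv2.resize(a[0:180,260:370],None,fx=3.3,fy=3.3,interpolation=2),alpha=1.1,beta=0))
```

```text
(no output)
```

View pics/w5zz.png

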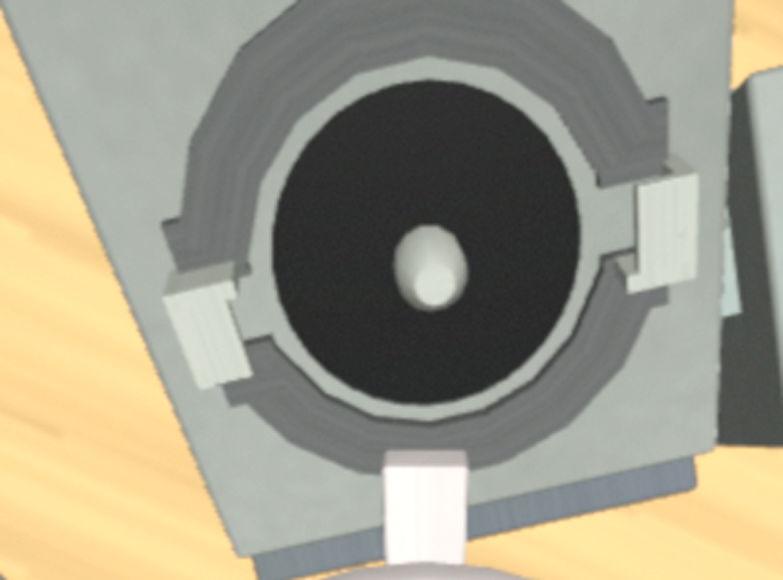

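View pics/w5tab.png

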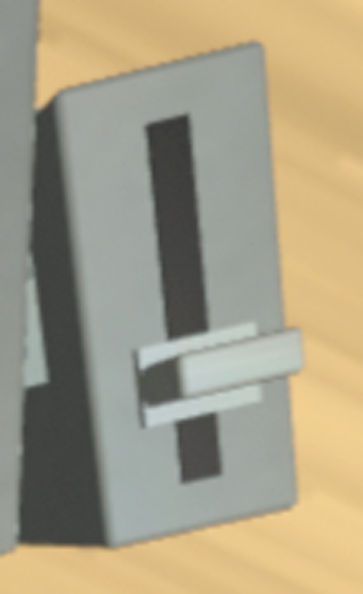

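Run:
```python
from h import *
import pickle
c,o=pickle.load(open("w5.pkl","rb")); c1=pickle.load(open("w1.pkl","rb"))
L=np.array([[0,0,.022],[-.016,.09,.024],[-.016,.07,.024],[.016,-.09,.024],[-.018,-.09,.024],[-.11,.11,0],[-.11,-.11,0]])
U=np.array([[433,284],[203,388],[250,376],[697,173],[697,278],[240,553],[715,450]])/2.7+[160,0]
def f(p):
    W=L@seatR(p[3],p[4]).T+p[:3]
    return np.r_[(proj(c,W)-U).ravel(),(p[4]-np.pi/6)*300]
r=least_squares(f,[.58,.168,.12,3.77,.52],loss="soft_l1");p=r.x;print(p,np.degrees(p[3:]));print(f(p)[:-1].reshape(-1,2).round(1).tolist())
def f2(q): return f(np.r_[q[:2],.12,q[2],np.pi/6])
r=least_squares(f2,[.58,.168,3.77],loss="soft_l1");print(r.x,np.degrees(r.x[2]));print(f2(r.x)[:-1].reshape(-1,2).round(1).tolist())
# tab: top face corners px
V=np.array([[182,357],[300,328],[303,370],[186,395]])/3.3+[420,0]
m=V.mean(0); print("tab top",onplane(c,m,.15),[onplane(c,v,.15).round(4).tolist() for v in V]); 
print("tri",tri((c,m),(C["top"],(188.8,269.4)),(C["side"],(241.3,179.5))))
for k in ((.165,.155,.155),):
  pass
```

```text
[0.57743394 0.17139364 0.11656735 3.77789076 0.52482975] [216.45719579  30.07052942]
[[0.9, -0.1], [-0.3, -0.2], [2.0, -0.5], [-0.4, 0.1], [-1.3, -0.5], [-0.7, 2.5], [0.6, 0.7]]
[0.57803668 0.17126158 3.77702938] 216.4078426781276
[[0.6, -0.2], [-1.5, 0.0], [0.9, -0.2], [0.2, -0.4], [-0.6, -0.5], [-1.7, 3.3], [1.1, 1.4]]
tab top [0.52931304 0.32206611 0.15      ] [[0.5348, 0.3062, 0.15], [0.5156, 0.3316, 0.15], [0.5243, 0.3381, 0.15], [0.5428, 0.3122, 0.15]]
tri (array([0.52929936, 0.32080424, 0.15014574]), np.float64(2.40988771876917))
```

Run:
```python
from h import *
import pickle
c,o=pickle.load(open("w5.pkl","rb"))
R=Ro.from_euler("xyz",o["ee_rot"]).as_matrix(); g=o["eef_pos"]-.019*R[:,1]; ex,ey=R[:,0],R[:,2]; ez=np.array([0,0,1.])
def P(p,ph,d,h):
    p=np.atleast_2d(p);x=p[:,0]+d;z=p[:,2]-h;y=p[:,1]
    return g+np.outer(x*np.cos(ph)+z*np.sin(ph),ex)+np.outer(y,ey)+np.outer(-x*np.sin(ph)+z*np.cos(ph),ez)
t=np.linspace(np.pi/2,3*np.pi/2,400)
for ph in (15,20,25,30):
  for h in (.0487,.053):
    p=np.radians(ph)
    a=proj(c,P([[-.08,0,0],[-.08,0,.008],[-.06,0,.008],[-.06,0,.016],[-.045,0,.026],[-.045,0,.06],[.045,0,.06]],p,.0268,h))[:,1]
    l=proj(c,P([[-.08,-.008,.008],[-.08,.008,.008]],p,.0268,h))[:,0]
    b=proj(c,P(np.c_[.06*np.cos(t),.06*np.sin(t),0*t+.016],p,.0268,h)); k=b[:200]; i=np.argsort(k[:,1]); j=b[200:]; m=np.argsort(j[:,1])
    print(ph,h,a.round(1),l.round(1),np.interp(281.3,k[i,1],k[i,0]).round(1),np.interp(281.3,j[m,1],j[m,0]).round(1))
print("obs 167.4,172.4,208.9,215.3,247.1,252.9 lug 302.6-332.6  rim 222.4 411.8")
```

```text
15 0.0487 [173.1 177.6 212.8 218.9 252.7 291.9 418. ] [300.1 330.6] 411.3 219.7
15 0.053 [170.7 175.1 209.7 215.5 248.6 286.1 411.1] [300.4 330.4] 410.4 220.7
20 0.0487 [168.3 174.1 209.2 216.5 251.1 296.  408.7] [299.5 331.1] 412.6 218.4
20 0.053 [165.3 170.9 205.6 212.5 246.5 289.4 401.8] [299.9 330.8] 411.4 219.7
25 0.0487 [164.2 171.4 206.2 214.7 250.  300.3 399.3] [298.9 331.6] 413.4 217.6
25 0.053 [160.5 167.5 201.9 210.1 244.7 292.9 392.4] [299.2 331.3] 411.8 219.4
30 0.0487 [160.9 169.6 203.8 213.6 249.2 304.6 389.9] [298.2 332.1] 413.6 217.5
30 0.053 [156.4 164.8 198.8 208.2 243.3 296.6 383. ] [298.5 331.9] 411.2 220.0
obs 167.4,172.4,208.9,215.3,247.1,252.9 lug 302.6-332.6  rim 222.4 411.8
```

```bash
cat > ins.py <<'E'
from h import *
S0=np.array([.578,.171,.12]); YS=np.radians(216.4); n=seatR(YS)[:,2]
o=get_obs(); R=Ro.from_euler("xyz",o["ee_rot"]).as_matrix(); ex,ey=R[:,0],R[:,2]; ez=np.array([0,0,1.])
def tcp(s,phdeg,d=.0268,h=.051,l=.0012):
    ph=np.radians(phdeg); H=S0+s*n
    # vector from grip to hub centre
    x,z=d,-h
    v=ex*(x*np.cos(ph)+z*np.sin(ph))+ez*(-x*np.sin(ph)+z*np.cos(ph))+ey*l
    return H-v-.019*ez
if __name__=="__main__":
    print(o["eef_pos"],o["ee_rot"],o["clock"])
    for s,ph in [(.05,18),(.026,18),(.0226,18),(.019,21),(.0145,24),(.0102,27),(.006,30),(.005,30)]:
        t=tcp(s,ph); print(s,ph,t.round(4),(R.T@(t-o["eef_pos"])/.04).round(3))
E
python3 ins.py
```

```text
[0.69897937 0.22265443 0.29947433] [-1.57087864e+00  2.99590733e-05  4.16258615e-01] 7.75
0.05 18 [0.5897 0.1808 0.2011] [-2.921  2.46   0.148]
0.026 18 [0.5801 0.1737 0.1803] [-3.214  2.979  0.083]
0.0226 18 [0.5787 0.1727 0.1774] [-3.256  3.053  0.073]
0.019 21 [0.58   0.1728 0.1747] [-3.225  3.12   0.064]
0.0145 24 [0.5809 0.1727 0.171 ] [-3.205  3.211  0.051]
0.0102 27 [0.5819 0.1726 0.1674] [-3.182  3.301  0.04 ]
0.006 30 [0.583  0.1726 0.1638] [-3.158  3.393  0.028]
0.005 30 [0.5826 0.1723 0.1629] [-3.17   3.415  0.026]
```

>>> {"name": "carry_out", "arguments": {"increments": [[[-0.8,0.1,0,0,0],[-1.6,0.4,0.05,0,0],[-2.3,0.9,0.1,0,0],[-2.8,1.5,0.13,0,0],[-2.92,2.1,0.15,0,0],[-2.92,2.4,0.15,0,0],[-2.92,2.46,0.15,0,0],[-2.92,2.46,0.15,0,0],[-2.92,2.46,0.15,0,0],[-2.92,2.46,0.15,0,0]]]}}

```text
clock: 8.75
eef_pos: [0.5906, 0.1821, 0.2019]
ee_rot: [-1.571, -0.001, 0.417]
wrist_force: [-0.4, 0.5, -2.1]
opening: 0.0139
```

```bash
python3 - <<'E'
from h import *
a=capture("side");b=capture("wrist"); 
cv2.imwrite("pics/s6.png",cv2.convertScaleAbs(cv2.resize(a[140:260,210:350],None,fx=5.5,fy=5,interpolation=2),alpha=1.6,beta=20))
cv2.imwrite("pics/w6.png",cv2.convertScaleAbs(b,alpha=1.6,beta=20))
E
python3 ins.py
```

```text
[0.59025314 0.18204759 0.20154153] [-1.57093602e+00 -9.47601157e-04  4.17371757e-01] 8.85
0.05 18 [0.5897 0.1808 0.2011] [-0.025  0.012 -0.023]
0.026 18 [0.5801 0.1737 0.1803] [-0.318  0.531 -0.088]
0.0226 18 [0.5787 0.1727 0.1773] [-0.36   0.604 -0.097]
0.019 21 [0.58   0.1728 0.1747] [-0.329  0.672 -0.107]
0.0145 24 [0.5809 0.1727 0.171 ] [-0.309  0.762 -0.119]
0.0102 27 [0.5819 0.1726 0.1674] [-0.286  0.852 -0.131]
0.006 30 [0.583  0.1726 0.1638] [-0.262  0.944 -0.142]
0.005 30 [0.5826 0.1723 0.1629] [-0.275  0.966 -0.145]
```

View pics/s6.png

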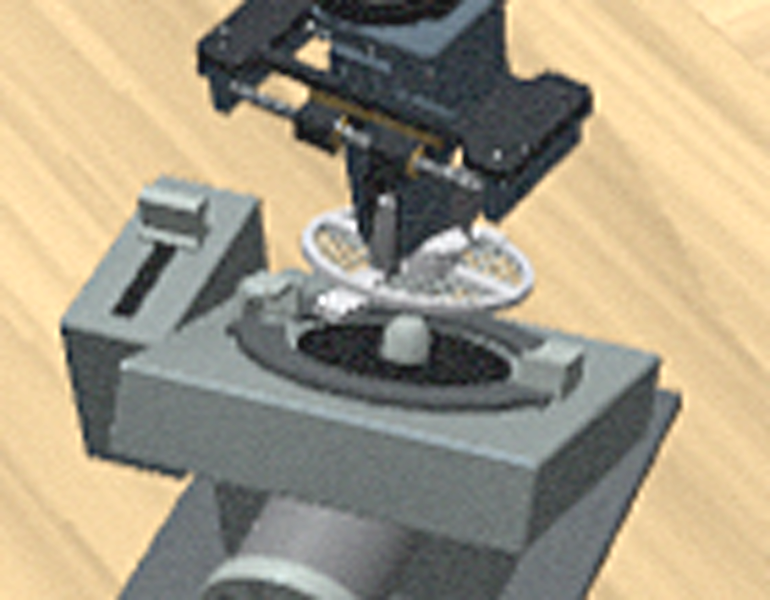

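View pics/w6.png

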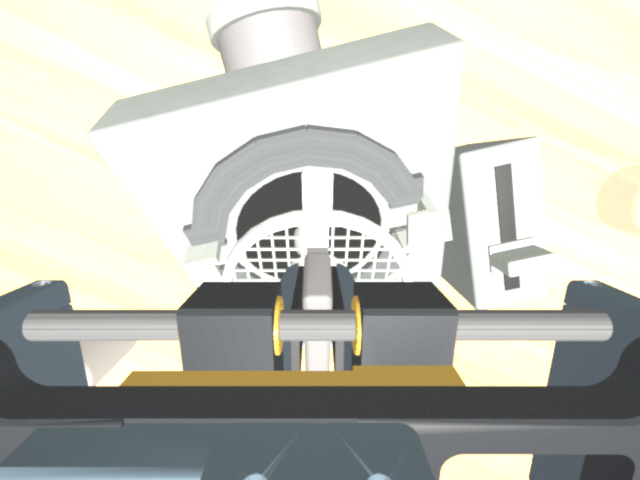

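>>> {"name": "carry_out", "arguments": {"increments": [[[-0.1,0.15,-0.03,0,0],[-0.2,0.33,-0.06,0,0],[-0.32,0.53,-0.09,0,0],[-0.36,0.6,-0.1,0,0],[-0.36,0.6,-0.1,0,0],[-0.35,0.63,-0.1,0,0],[-0.33,0.67,-0.11,0,0],[-0.32,0.71,-0.11,0,0],[-0.31,0.76,-0.12,0,0],[-0.31,0.76,-0.12,0,0]]], "force": 6}}

```text
clock: 9.85
eef_pos: [0.5806, 0.1725, 0.1704]
ee_rot: [-1.571, -0.0, 0.417]
wrist_force: [1.1, -0.1, -2.8]
opening: 0.0143
```

```bash
python3 - <<'E'
from h import *
a=capture("side");b=capture("wrist"); 
cv2.imwrite("pics/s7.png",cv2.convertScaleAbs(cv2.resize(a[140:260,210:350],None,fx=5.5,fy=5,interpolation=2),alpha=1.6,beta=20))
cv2.imwrite("pics/w7.png",cv2.convertScaleAbs(b,alpha=1.6,beta=20))
E
python3 ins.py
```

```text
[0.580456   0.17248515 0.17048555] [-1.57079762e+00  2.18659009e-05  4.17327932e-01] 9.95
0.05 18 [0.5897 0.1808 0.2011] [ 0.296 -0.765  0.096]
0.026 18 [0.5801 0.1737 0.1803] [ 0.003 -0.245  0.031]
0.0226 18 [0.5787 0.1727 0.1774] [-0.039 -0.172  0.022]
0.019 21 [0.58   0.1728 0.1747] [-0.008 -0.105  0.012]
0.0145 24 [0.5809 0.1727 0.171 ] [ 0.012 -0.014  0.   ]
0.0102 27 [0.5819 0.1726 0.1674] [ 0.035  0.076 -0.011]
0.006 30 [0.583  0.1726 0.1638] [ 0.059  0.168 -0.023]
0.005 30 [0.5826 0.1723 0.1629] [ 0.047  0.19  -0.026]
```

View pics/s7.png

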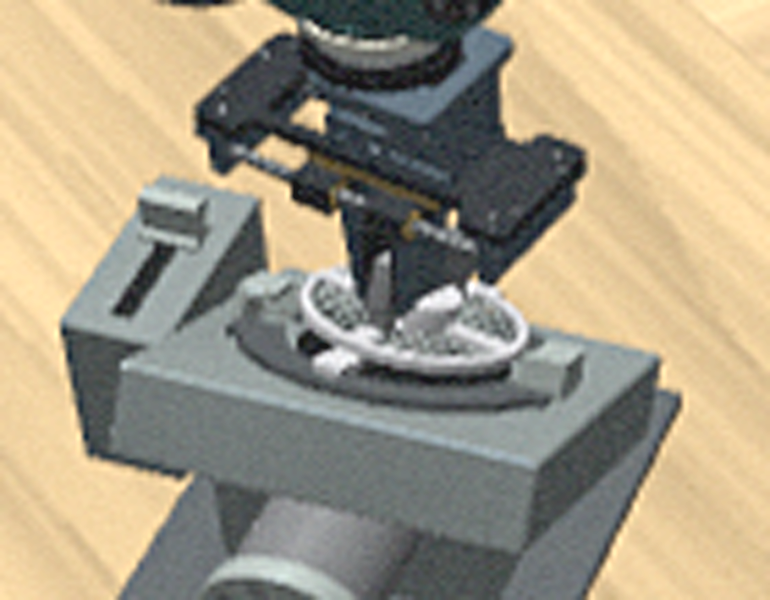

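View pics/w7.png

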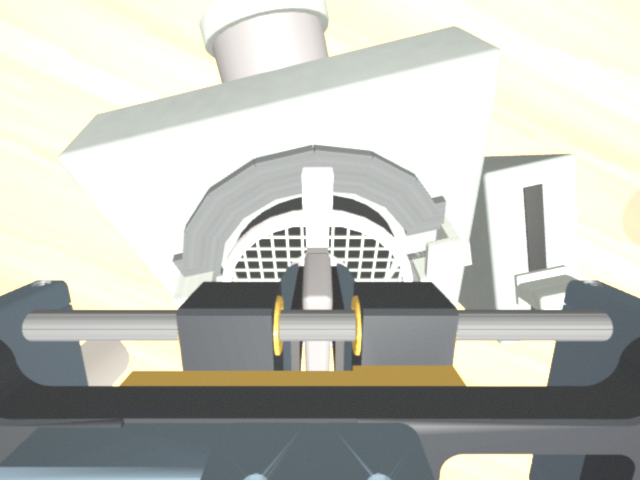

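>>> {"name": "carry_out", "arguments": {"increments": [[[0.01,0.03,0,0,0],[0.02,0.06,-0.01,0,0],[0.03,0.09,-0.01,0,0],[0.04,0.11,-0.02,0,0],[0.05,0.14,-0.02,0,0],[0.06,0.17,-0.02,0,0],[0.06,0.17,-0.02,0,0],[0.06,0.17,-0.02,0,0],[0.06,0.17,-0.02,0,0],[0.06,0.17,-0.02,0,0]]]}}

```text
clock: 10.95
eef_pos: [0.5834, 0.1729, 0.1643]
ee_rot: [-1.571, -0.001, 0.417]
wrist_force: [-0.6, 0.2, 5.4]
opening: 0.0138
```

```bash
python3 - <<'E'
from h import *
a=capture("side");b=capture("wrist"); 
print(get_obs()["moment"],get_obs()["wrist_force"])
cv2.imwrite("pics/s8.png",cv2.convertScaleAbs(cv2.resize(a[140:260,210:350],None,fx=5.5,fy=5,interpolation=2),alpha=1.6,beta=20))
cv2.imwrite("pics/w8.png",cv2.convertScaleAbs(b[120:320,130:500],None,alpha=1.6,beta=20))
E
python3 ins.py|head -3
```

```text
[0.15587381 0.18607619 0.01146817] [-0.44451829  0.1246368   5.53508187]
[0.5834315  0.17289914 0.16428871] [-1.57094725e+00 -1.06565144e-03  4.17419557e-01] 11.05
0.05 18 [0.5897 0.1808 0.2011] [ 0.225 -0.919  0.117]
0.026 18 [0.5801 0.1737 0.1803] [-0.069 -0.4    0.052]
```

View pics/s8.png

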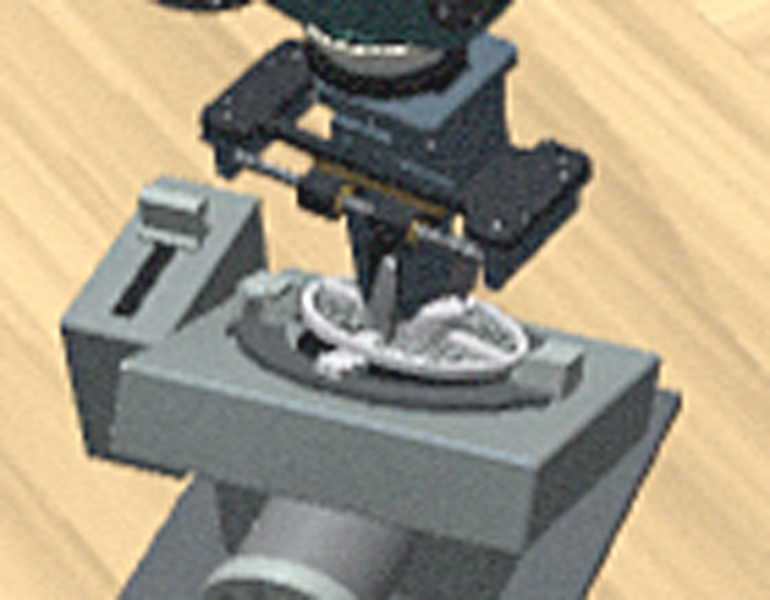

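View pics/w8.png

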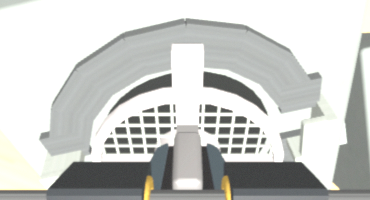

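>>> {"name": "carry_out", "arguments": {"increments": [[[0,0.02,0,0,0],[0,0.05,0,0,0],[0,0.05,0,0,0],[0,0.05,0,0,16],[0,0.05,0,0,20],[0,0.05,0,0,30],[0,0.05,0,0,40],[0,0.05,0,0,40],[0,0.05,0,0,40],[0,0.05,0,0,40]]]}}

```text
clock: 12.05
eef_pos: [0.5829, 0.1727, 0.1617]
ee_rot: [-1.571, 0.0, 0.417]
wrist_force: [-0.2, 0.0, 0.2]
opening: 0.04
```

```bash
python3 - <<'E'
from h import *
a=capture("side");b=capture("wrist"); 
print(get_obs()["moment"],get_obs()["wrist_force"])
cv2.imwrite("pics/s9.png",cv2.convertScaleAbs(cv2.resize(a[140:260,210:350],None,fx=5.5,fy=5,interpolation=2),alpha=1.6,beta=20))
cv2.imwrite("pics/w9.png",cv2.convertScaleAbs(b[100:400,130:500],None,alpha=1.6,beta=20))
E
python3 ins.py|head -3
```

```text
[ 0.00449088  0.04291589 -0.04536274] [-0.55781498 -0.37922784 -0.1598553 ]
[0.58293154 0.1727008  0.16170796] [-1.57082455e+00 -1.35423876e-06  4.17348297e-01] 12.15
0.05 18 [0.5897 0.1808 0.2011] [ 0.237 -0.984  0.116]
0.026 18 [0.5801 0.1737 0.1803] [-0.056 -0.465  0.051]
```

View pics/s9.png

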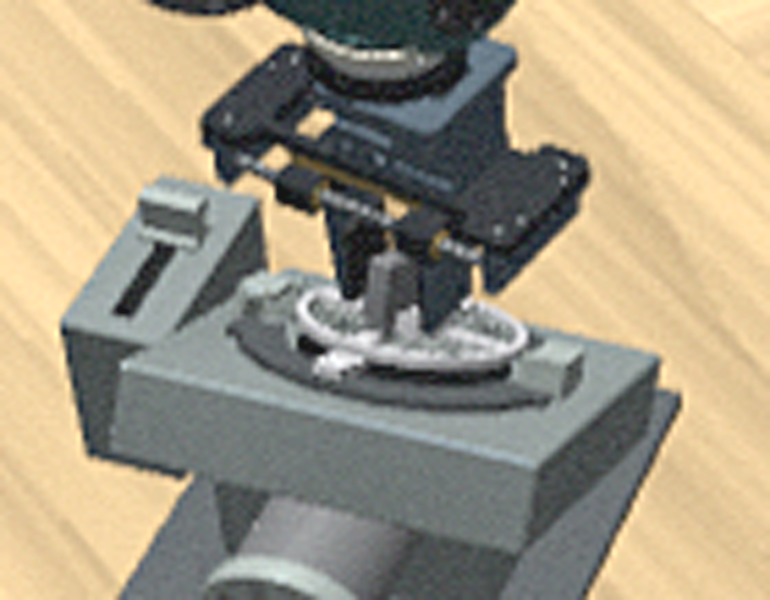

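View pics/w9.png

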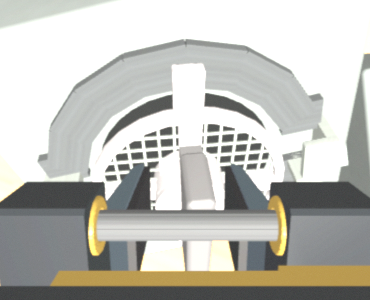

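```bash
cat > ov.py <<'E'
from h import *
S0=np.array([.578,.171,.12]); RS=seatR(np.radians(216.4))
def overlay(im,c,th,s,sh=(0,0),col=(0,0,255),SO=S0):
    t=np.radians(th); xs=np.array([-np.sin(t),np.cos(t),0]); ys=np.array([-np.cos(t),-np.sin(t),0]); 
    M=np.c_[xs,ys,[0,0,1]]
    def W(p): return SO+(np.atleast_2d(p)@M.T+[sh[0],sh[1],s])@RS.T
    a=np.linspace(0,2*np.pi,73)
    L=[np.c_[.06*np.cos(a),.06*np.sin(a),0*a+.016]]
    for g in(1,-1): L.append(np.array([[g*.058,-.008,.008],[g*.08,-.008,.008],[g*.08,.008,.008],[g*.058,.008,.008]]))
    L.append(np.array([[.045,.007,.06],[.045,-.007,.06],[-.045,-.007,.06],[-.045,.007,.06],[.045,.007,.06]]))
    k=4
    for l in L: cv2.polylines(im,[np.round(proj(c,W(l))*16*1).astype(int)],False,col,1,cv2.LINE_AA,4)
    return im
E
python3 - <<'E'
from ov import *
c=get_calibration("wrist"); b=capture("wrist"); a=capture("side")
b=cv2.convertScaleAbs(b,alpha=1.4); overlay(b,c,79,.006)
def big(a,c,x0,y0,w,h,k):
    c=dict(c); c["fx"]*=k;c["fy"]*=k;c["cx"]=(c["cx"]-x0)*k;c["cy"]=(c["cy"]-y0)*k
    return cv2.convertScaleAbs(cv2.resize(a[y0:y0+h,x0:x0+w],None,fx=k,fy=k,interpolation=2),alpha=1.6,beta=20),c
s,cs=big(a,C["side"],210,140,140,110,5); overlay(s,cs,79,.006)
cv2.imwrite("pics/w10.png",b); cv2.imwrite("pics/s10.png",s)
E
```

```text
(no output)
```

View pics/s10.png

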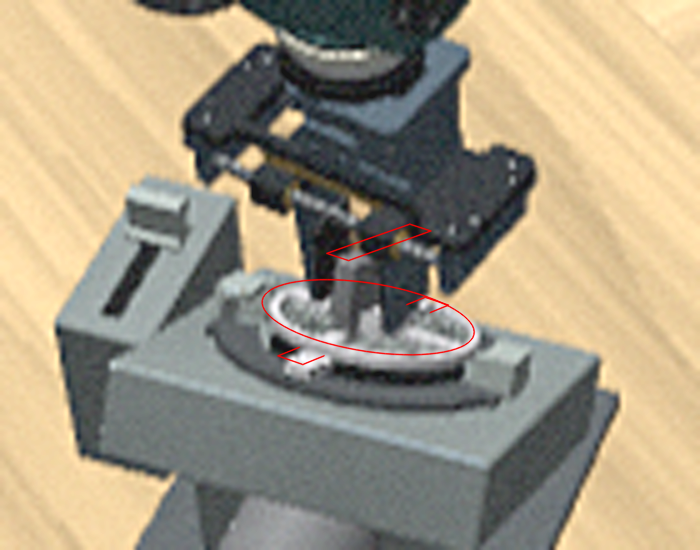

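View pics/w10.png

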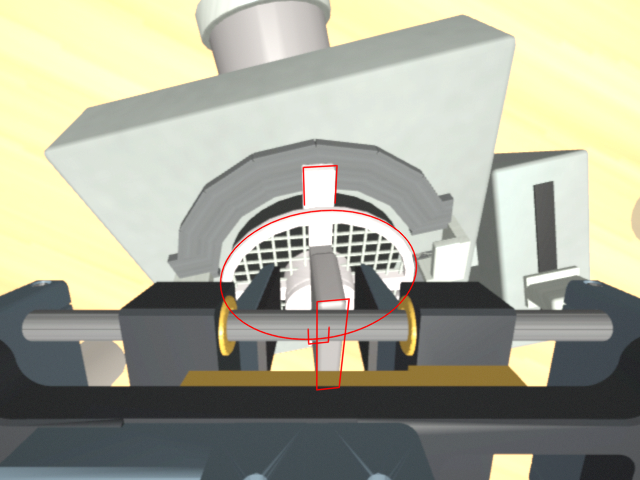

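The overlay matches the wrist view, so the screen is sitting on the stud and ring at about 79°. Next I'll turn it clockwise with the fingers straddling the fin.

```bash
cat > tw.py <<'E'
from ov import *
import sys
def pose(th,d=.033,h=.054):
    t=np.radians(th); xs=np.array([-np.sin(t),np.cos(t),0]); p=-d*xs+[0,0,h]
    W=S0+RS@p-[0,0,.019]; fx=RS@xs; return W,np.degrees(np.arctan2(fx[1],fx[0]))
def run(ths,d=.033,h=.054):
    o=get_obs(); R=Ro.from_euler("xyz",o["ee_rot"]).as_matrix(); y0=np.degrees(np.arctan2(R[1,0],R[0,0]))
    print("at",o["eef_pos"],y0,o["clock"],o["wrist_force"].round(1))
    for th in ths:
        W,y=pose(th,d,h); print(th,W.round(4),round(y,1),(R.T@(W-o["eef_pos"])/.04).round(2),"twist",round(-(y-y0)/5,2))
if __name__=="__main__": run([float(a) for a in sys.argv[1:]])
E
python3 tw.py 79 72 65 58 51 44 37 30 23 16 9 2 -5
```

```text
at [0.58294573 0.17271756 0.16171133] 23.91236906131447 12.25 [ 0.6  0.4 -0.3]
79.0 [0.5734 0.1754 0.164 ] 23.7 [-0.19 -0.06  0.16] twist 0.03
72.0 [0.5718 0.1791 0.1635] 15.8 [-0.19 -0.04  0.26] twist 1.62
65.0 [0.5706 0.1829 0.1627] 8.1 [-0.18 -0.03  0.36] twist 3.16
58.0 [0.5698 0.1867 0.1618] 0.6 [-0.16 -0.    0.45] twist 4.66
51.0 [0.5695 0.1906 0.1606] -6.7 [-0.13  0.03  0.54] twist 6.12
44.0 [0.5697 0.1943 0.1592] -13.7 [-0.08  0.06  0.63] twist 7.52
37.0 [0.5702 0.198  0.1577] -20.5 [-0.03  0.1   0.71] twist 8.88
30.0 [0.5713 0.2015 0.156 ] -27.0 [0.03 0.14 0.78] twist 10.19
23.0 [0.5727 0.2048 0.1542] -33.4 [0.09 0.19 0.84] twist 11.47
16.0 [0.5746 0.2079 0.1523] -39.7 [0.16 0.23 0.89] twist 12.71
9.0 [0.5768 0.2106 0.1503] -45.8 [0.24 0.28 0.93] twist 13.94
2.0 [0.5794 0.213  0.1483] -51.9 [0.33 0.33 0.96] twist 15.16
-5.0 [0.5822 0.215  0.1463] -57.9 [0.41 0.38 0.97] twist 16.37
```

>>> {"name": "carry_out", "arguments": {"increments": [[[-0.1,-0.06,0.08,0,40],[-0.19,-0.06,0.16,0,28],[-0.19,-0.06,0.16,0,26],[-0.19,-0.05,0.21,0.8,26],[-0.19,-0.04,0.26,1.6,26],[-0.18,-0.03,0.36,3.1,26],[-0.16,0,0.45,4.6,28],[-0.13,0.03,0.54,6.1,28],[-0.08,0.06,0.63,7.5,28],[-0.08,0.06,0.63,7.5,28]]]}}

```text
clock: 13.25
eef_pos: [0.5699, 0.1947, 0.1594]
ee_rot: [-1.571, -0.0, -0.239]
wrist_force: [0.0, -0.8, 1.0]
opening: 0.0281
```

```bash
python3 - <<'E'
from ov import *
o=get_obs();print(o["wrist_force"],o["moment"])
c=get_calibration("wrist"); b=capture("wrist"); a=capture("side")
b=cv2.convertScaleAbs(b,alpha=1.4); overlay(b,c,44,.006)
s=cv2.convertScaleAbs(cv2.resize(a[140:250,210:350],None,fx=5,fy=5,interpolation=2),alpha=1.6,beta=20)
cv2.imwrite("pics/w11.png",b); cv2.imwrite("pics/s11.png",s)
E
python3 tw.py 44 37 30 23 16 9 2 -5 -10
```

```text
[ 0.02527878 -0.83006838  1.01336345] [-0.12740812 -0.07345779 -0.01337028]
at [0.56979375 0.19447518 0.15941045] -13.371639635432855 13.35 [-0.2 -0.5  0.7]
44.0 [0.5697 0.1943 0.1592] -13.7 [-0.  0. -0.] twist 0.06
37.0 [0.5702 0.198  0.1577] -20.5 [-0.01  0.04  0.09] twist 1.42
30.0 [0.5713 0.2015 0.156 ] -27.0 [-0.    0.08  0.18] twist 2.73
23.0 [0.5727 0.2048 0.1542] -33.4 [0.01 0.13 0.27] twist 4.01
16.0 [0.5746 0.2079 0.1523] -39.7 [0.04 0.18 0.35] twist 5.26
9.0 [0.5768 0.2106 0.1503] -45.8 [0.08 0.23 0.43] twist 6.48
2.0 [0.5794 0.213  0.1483] -51.9 [0.13 0.28 0.51] twist 7.7
-5.0 [0.5822 0.215  0.1463] -57.9 [0.18 0.33 0.57] twist 8.91
-10.0 [0.5844 0.2161 0.1449] -62.3 [0.23 0.36 0.61] twist 9.78
```

View pics/s11.png

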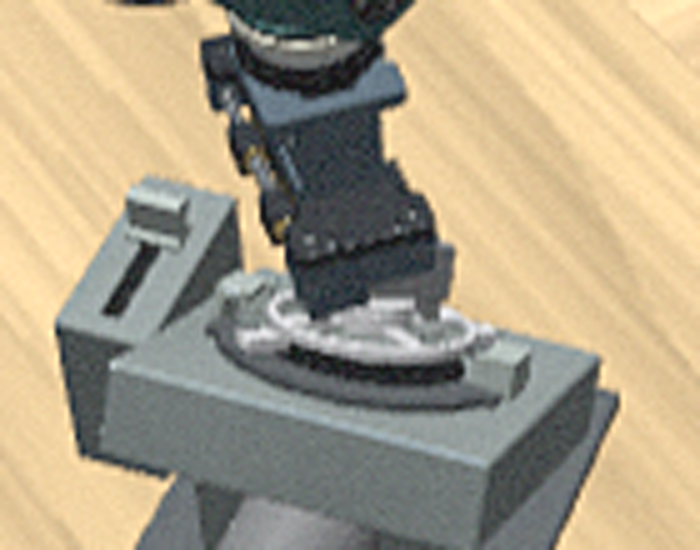

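View pics/w11.png

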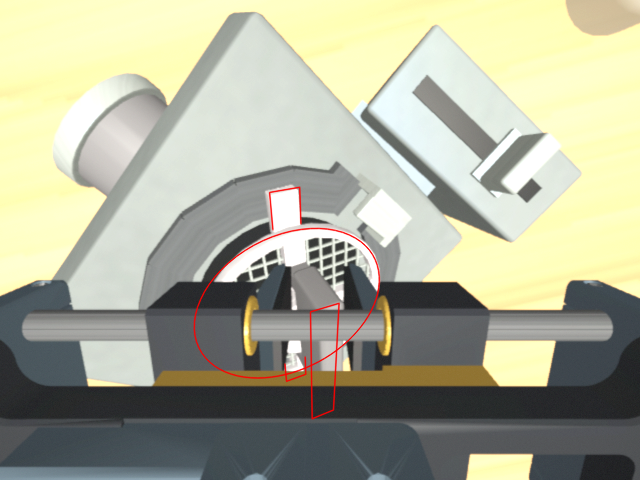

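>>> {"name": "carry_out", "arguments": {"increments": [[[-0.01,0.02,0.05,0.7,30],[-0.01,0.04,0.09,1.4,30],[0,0.06,0.14,2.1,31],[0,0.08,0.18,2.8,32],[0.01,0.13,0.27,4,32],[0.04,0.18,0.35,5.2,33],[0.08,0.23,0.43,6.5,33],[0.1,0.25,0.47,7.1,33],[0.13,0.28,0.51,7.7,33],[0.13,0.28,0.51,7.7,33]]]}}

```text
clock: 14.35
eef_pos: [0.58, 0.2128, 0.1488]
ee_rot: [-1.571, -0.0, -0.908]
wrist_force: [-2.1, -2.4, 10.1]
opening: 0.0342
```

```bash
cat > look.py <<'E'
from ov import *
import sys
n,th,s0=sys.argv[1],float(sys.argv[2]),float(sys.argv[3])
o=get_obs();print(o["wrist_force"].round(2),o["moment"].round(3),o["opening"])
c=get_calibration("wrist"); b=capture("wrist"); a=capture("side")
b=cv2.convertScaleAbs(b,alpha=1.4); overlay(b,c,th,s0)
s=cv2.convertScaleAbs(cv2.resize(a[140:250,210:350],None,fx=5,fy=5,interpolation=2),alpha=1.6,beta=20)
cv2.imwrite(f"pics/w{n}.png",b); cv2.imwrite(f"pics/s{n}.png",s)
E
python3 look.py 12 2 .006
python3 tw.py  2 -2 -5 -10 -15
```

```text
[-2.12 -2.43 10.08] [-0.825  0.45  -0.082] 0.03421694597278854
at [0.57998096 0.2128071  0.14886261] -51.90500122848889 14.45 [-1.7 -4.2  8.5]
2.0 [0.5794 0.213  0.1483] -51.9 [-0.01  0.01 -0.01] twist -0.01
-2.0 [0.581  0.2142 0.1472] -55.3 [-0.01  0.04  0.04] twist 0.69
-5.0 [0.5822 0.215  0.1463] -57.9 [-0.01  0.06  0.08] twist 1.21
-10.0 [0.5844 0.2161 0.1449] -62.3 [0.   0.1  0.14] twist 2.08
-15.0 [0.5868 0.2171 0.1435] -66.7 [0.02 0.13 0.2 ] twist 2.95
```

View pics/s12.png

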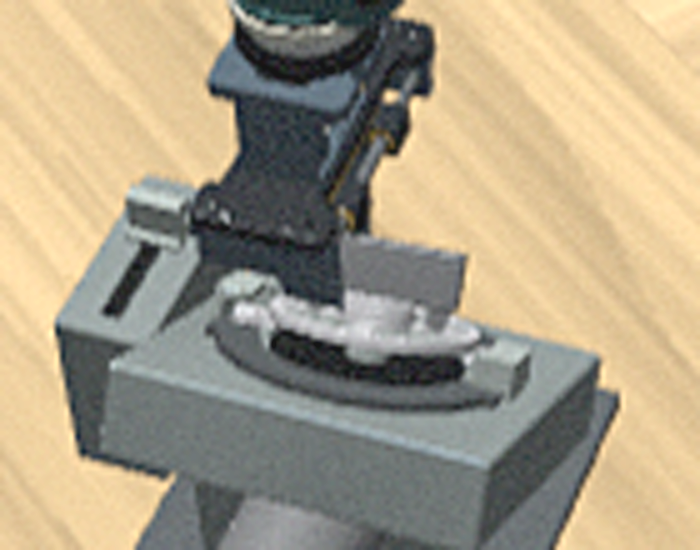

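View pics/w12.png

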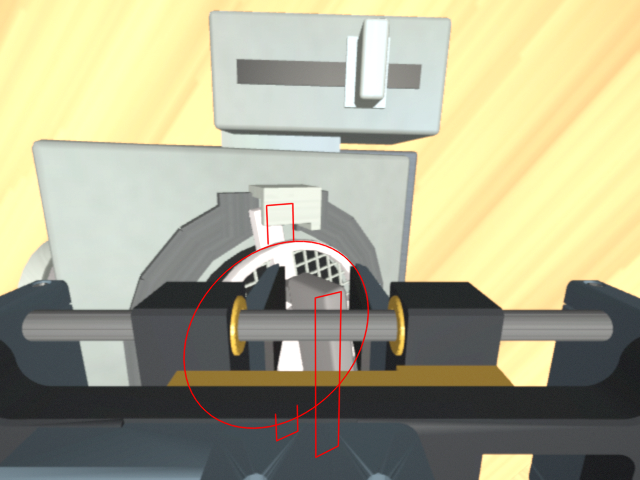

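```bash
python3 -c "
from tw import *
run([2,-2,-5,-10,-15],h=.060)"
```

```text
at [0.57998096 0.2128071  0.14886261] -51.90500122848889 14.45 [-1.7 -4.2  8.5]
2 [0.5818 0.2148 0.1535] -51.9 [-0.01 -0.12  0.07] twist -0.01
-2 [0.5834 0.2159 0.1524] -55.3 [-0.01 -0.09  0.12] twist 0.69
-5 [0.5846 0.2167 0.1515] -57.9 [-0.01 -0.07  0.15] twist 1.21
-10 [0.5869 0.2179 0.1501] -62.3 [ 0.01 -0.03  0.21] twist 2.08
-15 [0.5892 0.2188 0.1487] -66.7 [0.02 0.   0.27] twist 2.95
```

>>> {"name": "carry_out", "arguments": {"increments": [[[-0.01,-0.06,0.03,0,33],[-0.01,-0.12,0.07,0,33],[-0.01,-0.12,0.07,0,33],[-0.01,-0.11,0.1,0.3,33],[-0.01,-0.09,0.12,0.7,33],[-0.01,-0.08,0.14,1,33],[-0.01,-0.07,0.16,1.2,33],[0,-0.05,0.19,1.6,33],[0,-0.05,0.19,1.6,33],[0,-0.05,0.19,1.6,33]]]}}

```text
clock: 15.45
eef_pos: [0.5855, 0.2177, 0.15]
ee_rot: [-1.571, 0.0, -1.048]
wrist_force: [-1.7, -2.0, -0.5]
opening: 0.0332
```

```bash
python3 look.py 13 0 .006
python3 -c "
from tw import *
run([-5,-10,-15,-20],h=.060)"
```

```text
[-1.66 -2.   -0.47] [-0.449  0.373  0.111] 0.03316973415437476
at [0.58548655 0.21765233 0.1500137 ] -60.05382355580026 15.55 [-2.2 -1.7 -0.8]
-5 [0.5846 0.2167 0.1515] -57.9 [ 0.01 -0.04 -0.03] twist -0.42
-10 [0.5869 0.2179 0.1501] -62.3 [ 0.01 -0.    0.03] twist 0.45
-15 [0.5892 0.2188 0.1487] -66.7 [0.02 0.03 0.1 ] twist 1.32
-20 [0.5916 0.2196 0.1473] -71.1 [0.04 0.07 0.16] twist 2.21
```

View pics/s13.png

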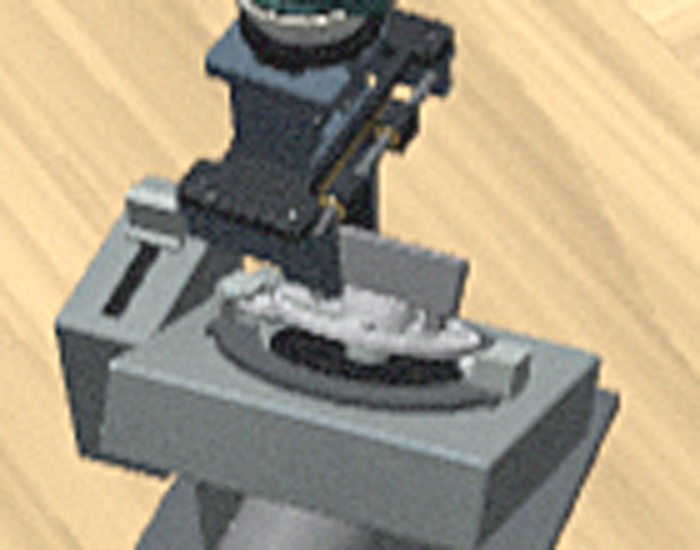

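View pics/w13.png

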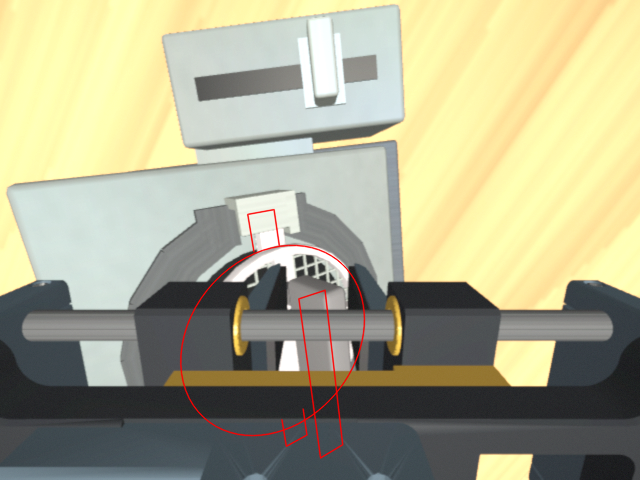

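>>> {"name": "carry_out", "arguments": {"increments": [[[0.01,0,0.03,0.3,33],[0.01,0,0.05,0.5,33],[0.01,0.01,0.07,0.7,33],[0.02,0.02,0.09,1,33],[0.02,0.03,0.1,1.3,33],[0.02,0.03,0.1,1.3,33],[0.02,0.03,0.1,1.3,33],[0.02,0.03,0.1,1.3,33],[0.02,0.03,0.1,1.3,33],[0.02,0.03,0.1,1.3,33]]]}}

```text
clock: 16.55
eef_pos: [0.5884, 0.2182, 0.1488]
ee_rot: [-1.574, -0.0, -1.162]
wrist_force: [-9.9, -8.7, 7.0]
opening: 0.0378
```

```bash
python3 look.py 14 0 .000
python3 -c "
from tw import *
run([-5,-10,-15,-20],h=.060)"
```

```text
[-9.86 -8.67  7.02] [-1.723  1.948  0.104] 0.037825080463248215
at [0.58838018 0.21822057 0.14877325] -66.60003079437509 16.65 [-9.1 -7.7  7.7]
-5 [0.5846 0.2167 0.1515] -57.9 [-0.   -0.07 -0.1 ] twist -1.73
-10 [0.5869 0.2179 0.1501] -62.3 [-0.01 -0.03 -0.04] twist -0.86
-15 [0.5892 0.2188 0.1487] -66.7 [-0.01  0.    0.02] twist 0.01
-20 [0.5916 0.2196 0.1473] -71.1 [0.   0.04 0.09] twist 0.9
```

View pics/s14.png

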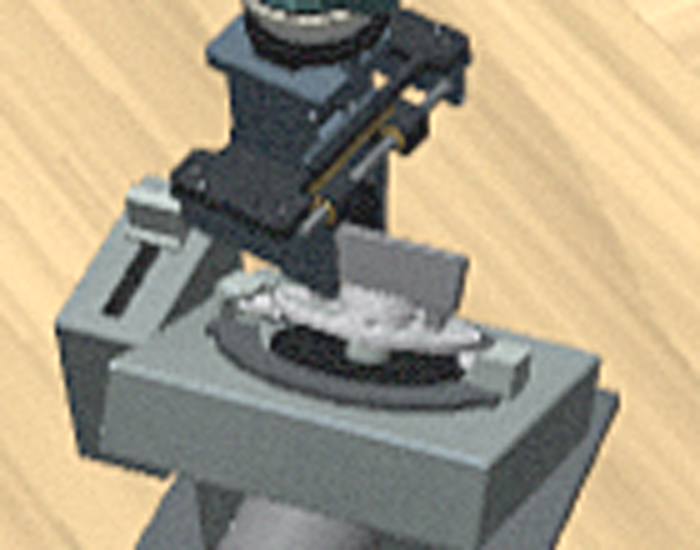

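View pics/w14.png

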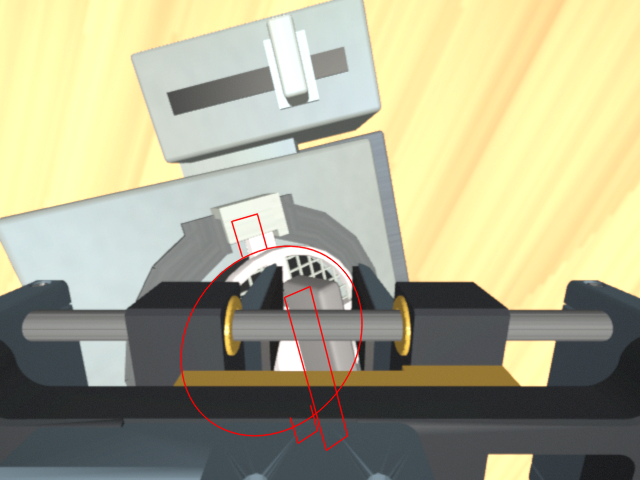

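>>> {"name": "carry_out", "arguments": {"increments": [[[0,0,-0.02,-1,36],[0,-0.03,-0.06,-2,40],[0,-0.05,-0.08,-2.8,44],[0,-0.05,-0.08,-2.8,44],[0,-0.05,-0.08,-2.8,44],[0,-0.05,-0.08,-2.8,44],[0,-0.05,-0.08,-2.8,44],[0,-0.05,-0.08,-2.8,44],[0,-0.05,-0.08,-2.8,44],[0,-0.05,-0.08,-2.8,44]]]}}

```text
clock: 17.65
eef_pos: [0.5866, 0.2178, 0.1509]
ee_rot: [-1.571, -0.0, -0.918]
wrist_force: [-1.7, 1.3, -1.7]
opening: 0.0439
```

```bash
python3 look.py 15 0 .000
python3 -c "
from tw import *
run([0,-5],h=.060)"
```

```text
[-1.72  1.27 -1.65] [ 0.227  0.164 -0.046] 0.043904699556971835
at [0.58659947 0.217777   0.15090491] -52.59416348188787 17.75 [-1.   1.4  1. ]
0 [0.5826 0.2154 0.153 ] -53.6 [-0.01 -0.05 -0.12] twist 0.2
-5 [0.5846 0.2167 0.1515] -57.9 [-0.01 -0.02 -0.05] twist 1.07
```

View pics/s15.png

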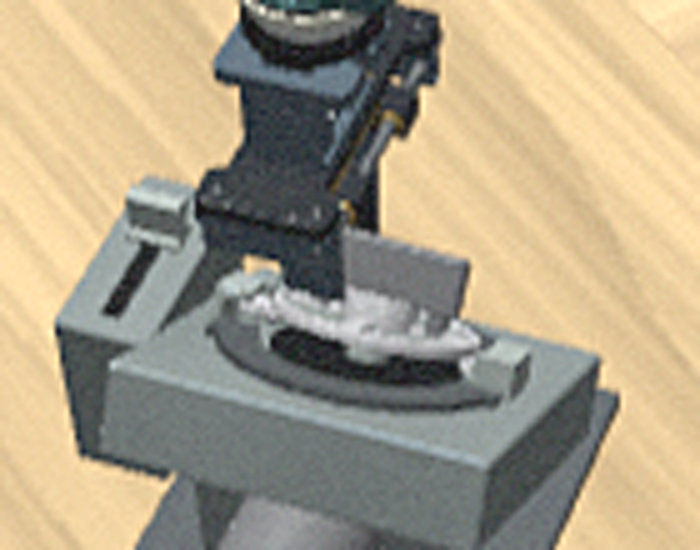

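View pics/w15.png

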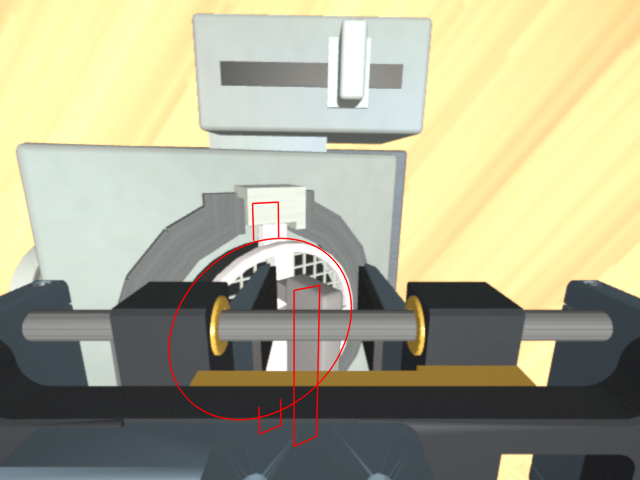

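Run:
```python
from ov import *
b=capture("wrist"); a=capture("side")
cv2.imwrite("pics/w16.png",cv2.convertScaleAbs(cv2.resize(b[170:370,180:390],None,fx=3.8,fy=3,interpolation=2),alpha=1.3))
```

```text
(no output)
```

View pics/w16.png

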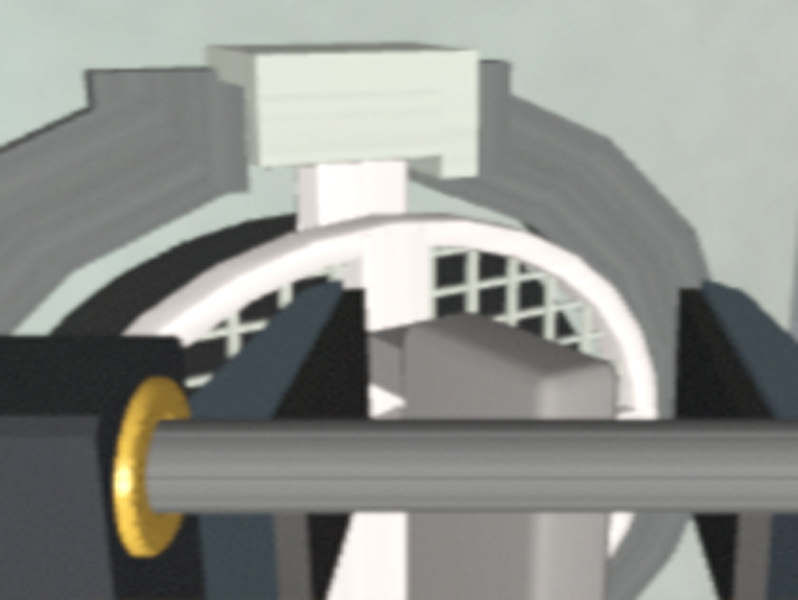

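>>> {"name": "carry_out", "arguments": {"increments": [[[0,0,-0.05,0,44],[0,0,-0.1,0,44],[0,0,-0.13,0,44],[0,0,-0.16,0,44],[0,0,-0.18,0,44],[0,0,-0.19,0,44],[0,0,-0.2,0,44],[0,0,-0.21,0,44],[0,0,-0.22,0,44],[0,0,-0.22,0,44]]]}}

```text
clock: 18.85
eef_pos: [0.5795, 0.2124, 0.1509]
ee_rot: [-1.571, -0.0, -0.918]
wrist_force: [0.2, -0.2, -0.3]
opening: 0.0439
```

```bash
cat > zz.py <<'E'
from ov import *
import sys
o=get_obs(); print(o["wrist_force"].round(1),o["moment"].round(2),o["clock"])
b=capture("wrist")
cv2.imwrite(f"pics/{sys.argv[1]}.png",cv2.convertScaleAbs(cv2.resize(b[170:370,180:390],None,fx=3.8,fy=3,interpolation=2),alpha=1.3))
E
python3 zz.py w17
```

```text
[ 0.2 -0.2 -0.3] [-0.11  0.09 -0.01] 18.85
```

View pics/w17.png

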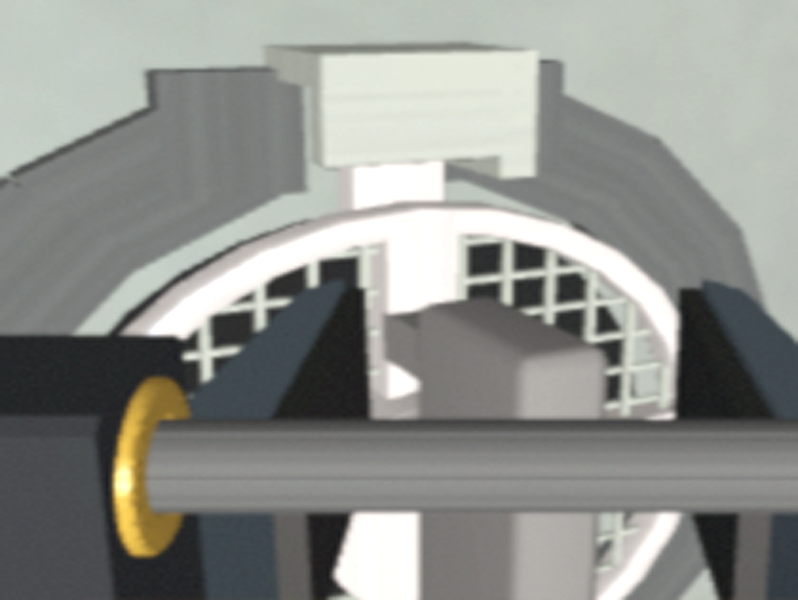

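Run:
```python
from ov import *
c=get_calibration("wrist"); b=capture("wrist"); 
out=[]
for s in (0,.006):
    k=3.8; cc=dict(c); x0,y0,w,h=180,170,210,110
    cc["fx"]*=k;cc["fy"]*=k;cc["cx"]=(c["cx"]-x0)*k;cc["cy"]=(c["cy"]-y0)*k
    z=cv2.convertScaleAbs(cv2.resize(b[y0:y0+h,x0:x0+w],None,fx=k,fy=k,interpolation=2),alpha=1.3)
    overlay(z,cc,0,s,(0,0),(0,0,255));overlay(z,cc,0,s,(-.0025,0),(255,0,0));
    # hooks ref
    for p in ([.016,-.09,.024],[.016,-.07,.024],[-.018,-.07,.024],[-.018,-.09,.024]):
        u=proj(cc,S0+RS@np.array(p))[0]; cv2.circle(z,(int(u[0]),int(u[1])),4,(0,200,0),1)
    out.append(z[:300])
cv2.imwrite("pics/w18.png",np.vstack(out))
```

```text
(no output)
```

View pics/w18.png

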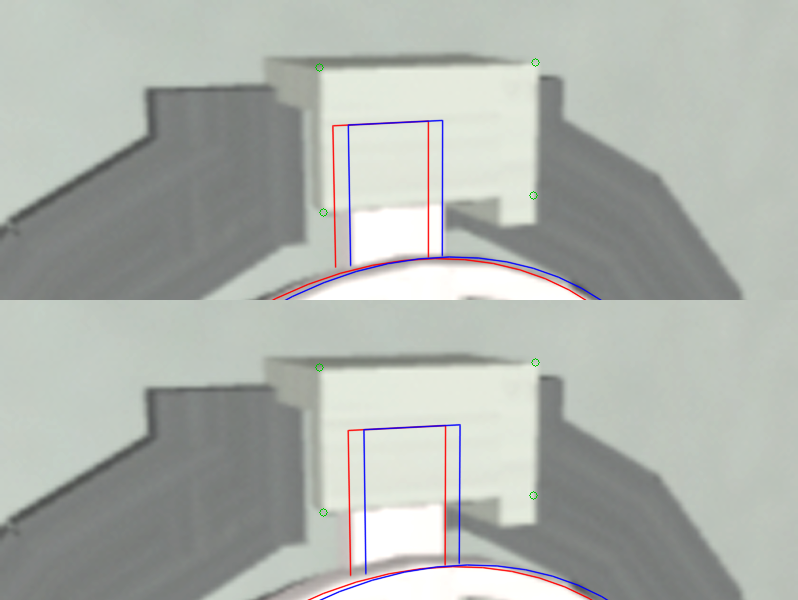

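>>> {"name": "carry_out", "arguments": {"increments": [[[0,-0.3,0.05,0,48],[0,-0.8,0.08,0,52],[0,-1.5,0.1,0,60],[0,-2.2,0.1,0,60],[0.5,-2.6,0.1,0,60],[1.2,-2.8,0.1,0,60],[2,-2.8,0.1,0,60],[2.5,-2.8,0.1,0,60],[2.7,-2.8,0.1,0,60],[2.7,-2.8,0.1,0,60]]]}}

```text
clock: 19.95
eef_pos: [0.6485, 0.1287, 0.2628]
ee_rot: [-1.571, 0.0, -0.919]
wrist_force: [-0.1, 0.5, 0.0]
opening: 0.0601
```

Run:
```python
from ov import *
o=get_obs(); print(o["wrist_force"].round(1),o["eef_pos"],o["clock"])
c=get_calibration("wrist"); b=capture("wrist"); a=capture("side")
cv2.imwrite("pics/w19raw.png",b)
x0,y0,w,h,k=200,0,270,230,2.6
cc=dict(c);cc["fx"]*=k;cc["fy"]*=k;cc["cx"]=(c["cx"]-x0)*k;cc["cy"]=(c["cy"]-y0)*k
z=cv2.convertScaleAbs(cv2.resize(b[y0:y0+h,x0:x0+w],None,fx=k,fy=k,interpolation=2),alpha=1.3)
cv2.imwrite("pics/w19n.png",z.copy())
overlay(z,cc,0,0,(-.002,0),(255,0,0)); overlay(z,cc,0,0.006,(-.002,0),(0,0,255)); cv2.imwrite("pics/w19.png",z)
cv2.imwrite("pics/s19.png",cv2.convertScaleAbs(cv2.resize(a[140:250,210:350],None,fx=5,fy=5,interpolation=2),alpha=1.6,beta=20))
```

```text
[-0.1  0.5  0. ] [0.64847945 0.1286872  0.26275823] 19.95
```

View pics/w19.png

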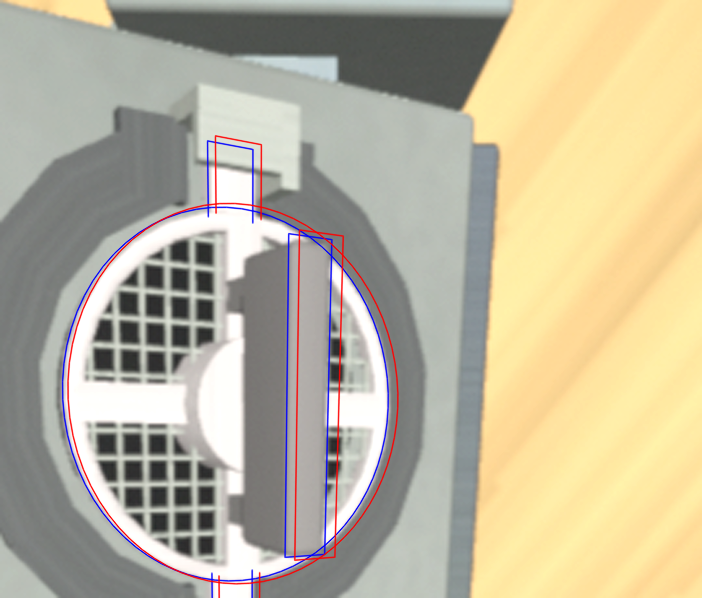

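View pics/w19n.png

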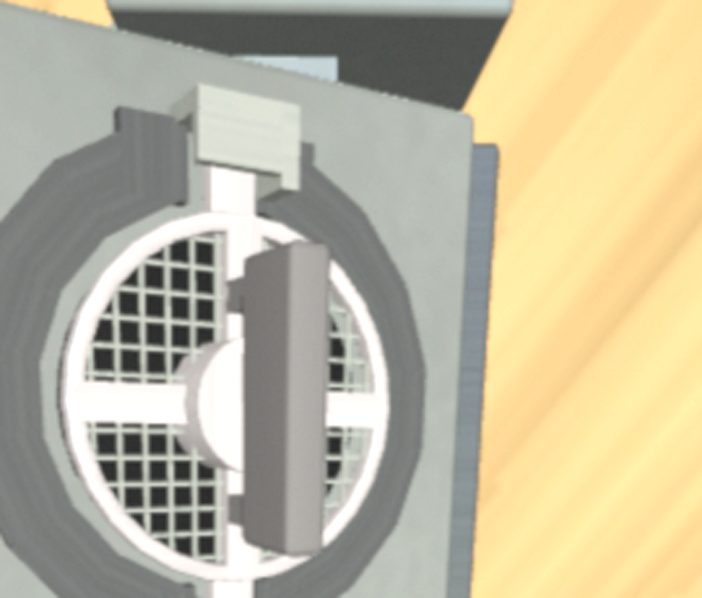

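View pics/s19.png

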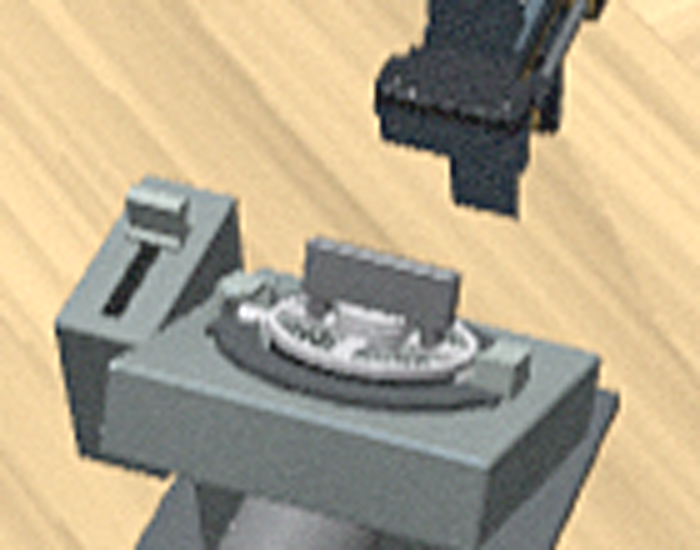

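The screen is home: the rim, lugs and fin all match the overlay for 0 mm and 0° in the wrist view (blue), on both lug sides. Next is the tab, with the fingers closed.

Run:
```python
from h import *
plan((.553,.339,.2628),-53.6)
plan((.553,.339,.1310),-53.6)
```

```text
at [0.6478 0.1296 0.2627] yaw -52.58 shift units [-5.597e+00 -1.000e-03  1.298e+00] twist units 0.203 clock 20.05
at [0.6478 0.1296 0.2627] yaw -52.58 shift units [-5.595  3.294  1.3  ] twist units 0.203 clock 20.05
```

>>> {"name": "carry_out", "arguments": {"increments": [[[-0.9,0,0.2,0,0],[-1.9,0,0.4,0.1,0],[-2.9,0,0.7,0.2,0],[-3.9,0,0.9,0.2,0],[-4.8,0,1.1,0.2,0],[-5.4,0,1.3,0.2,0],[-5.6,0,1.3,0.2,0],[-5.6,0,1.3,0.2,0],[-5.6,0.5,1.3,0.2,0],[-5.6,1,1.3,0.2,0]]]}}

```text
clock: 21.05
eef_pos: [0.554, 0.3379, 0.2229]
ee_rot: [-1.57, -0.0, -0.936]
wrist_force: [-0.3, -0.4, -0.9]
opening: 0.0004
```

Run:
```python
from h import *
c=get_calibration("wrist"); o=get_obs(); print(o["opening"]); b=capture("wrist"); a=capture("side")
cv2.imwrite("pics/w20.png",cv2.convertScaleAbs(b,alpha=1.3))
cv2.imwrite("pics/s20.png",cv2.convertScaleAbs(cv2.resize(a[110:250,200:350],None,fx=5,fy=4.2,interpolation=2),alpha=1.6,beta=20))
plan((.553,.339,.1310),-53.6)
```

```text
0.0004292096435503349
at [0.5525 0.3369 0.2204] yaw -53.63 shift units [-0.034  2.235  0.049] twist units -0.006 clock 21.15
```

View pics/w20.png

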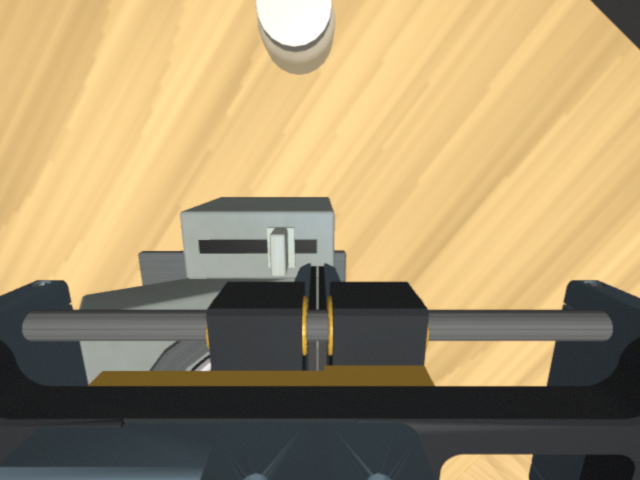

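View pics/s20.png

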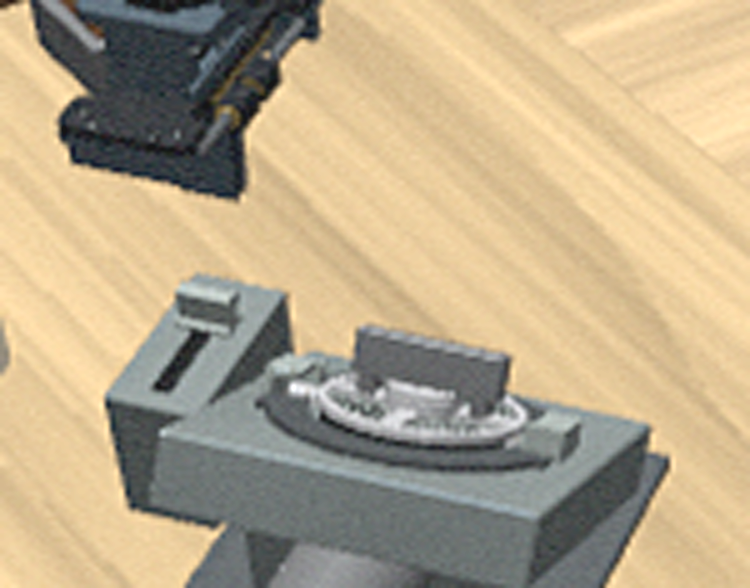

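Run:
```python
from h import *
import cv2
b=cv2.imread("pics/w20.png")[190:300,170:350]; cv2.imwrite("pics/w20z.png",cv2.resize(b,None,fx=4.4,fy=4.4,interpolation=2))
```

```text
(no output)
```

View pics/w20z.png

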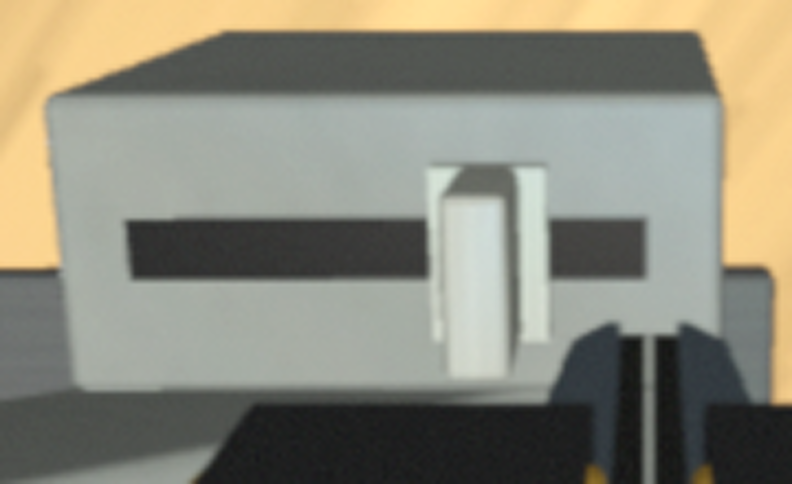

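Run:
```python
from h import *
c=get_calibration("wrist")
t=onplane(c,(278.6,255.2),.15); print(t); dn=np.array([.805,.593,0])
T=t+dn*.027; T[2]=.131; plan(T,-53.6); print(T)
```

```text
[0.52788368 0.32187185 0.15      ]
at [0.5525 0.3369 0.2204] yaw -53.63 shift units [-0.062  2.236 -0.035] twist units -0.006 clock 21.15
[0.54961868 0.33788285 0.131     ]
```

>>> {"name": "carry_out", "arguments": {"increments": [[[-0.05,0.5,0,0,0],[-0.05,1,0,0,0],[-0.05,1.5,0,0,0],[-0.05,2,0,0,0],[-0.05,2.2,0,0,0],[-0.05,2.2,0,0,0],[-0.05,2.2,-0.1,0,0],[-0.05,2.2,-0.2,0,0],[-0.05,2.2,-0.3,0,0],[-0.05,2.2,-0.3,0,0]]]}}

```text
clock: 22.15
eef_pos: [0.5424, 0.3328, 0.1354]
ee_rot: [-1.57, -0.0, -0.935]
wrist_force: [0.9, -0.6, -0.3]
opening: 0.0004
```

>>> {"name": "carry_out", "arguments": {"increments": [[[0,0,-0.1,0,0],[0,0,-0.2,0,0],[0,0,-0.3,0,0],[0,0,-0.4,0,0],[0,0,-0.5,0,0],[0,0,-0.6,0,0],[0,0,-0.7,0,0],[0,0,-0.75,0,0],[0,0,-0.8,0,0],[0,0,-0.8,0,0]]]}}

```text
clock: 23.15
eef_pos: [0.518, 0.3147, 0.1355]
ee_rot: [-1.567, -0.0, -0.935]
wrist_force: [7.7, 5.7, -2.5]
opening: 0.0004
```

Run:
```python
from h import *
c=get_calibration("wrist"); o=get_obs(); print(o["wrist_force"],o["eef_pos"]); b=capture("wrist")
b=b[190:320,170:400]; cv2.imwrite("pics/w21z.png",cv2.convertScaleAbs(cv2.resize(b,None,fx=3.4,fy=3.4,interpolation=2),alpha=1.3))
```

```text
[ 7.67489137  5.72907215 -2.46464915] [0.51797931 0.31470277 0.13552528]
```

View pics/w21z.png

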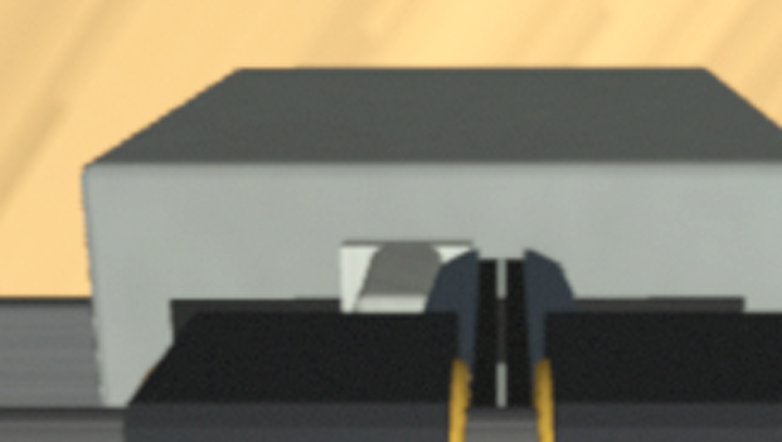

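>>> {"name": "carry_out", "arguments": {"increments": [[[0,0,-0.04,0,0],[0,0,-0.08,0,0],[0,0,-0.12,0,0],[0,0,-0.16,0,0],[0,0,-0.19,0,0],[0,0,-0.22,0,0],[0,0,-0.25,0,0],[0,0,-0.28,0,0],[0,0,-0.28,0,0],[0,0,-0.28,0,0]]]}}

```text
clock: 24.2
eef_pos: [0.5121, 0.3102, 0.1361]
ee_rot: [-1.559, -0.001, -0.936]
wrist_force: [26.1, 21.2, -21.4]
opening: 0.0004
```

The force jumped to about 34 N after another 7.4 mm, so the slide is at its end stop. I'll back off.

>>> {"name": "carry_out", "arguments": {"increments": [[[0,0,0.2,0,0],[0,0,0.6,0,0],[0,0,1.1,0,0],[0,0,1.5,0,0],[0,0,1.6,0,0],[0,-0.5,1.6,0,0],[0,-1.2,1.6,0,0],[0,-2.2,1.6,0,0],[0,-3,1.6,0,0],[0,-3,1.6,0,0]]]}}

```text
clock: 25.2
eef_pos: [0.5606, 0.346, 0.2595]
ee_rot: [-1.565, -0.001, -0.935]
wrist_force: [0.4, -0.9, -0.3]
opening: 0.0005
```

Run:
```python
from h import *
c=get_calibration("wrist"); o=get_obs(); print(o["wrist_force"].round(1),o["eef_pos"]); b=capture("wrist"); t=capture("top"); a=capture("side")
cv2.imwrite("pics/w22.png",cv2.convertScaleAbs(b,alpha=1.3)); cv2.imwrite("pics/t22.png",t); cv2.imwrite("pics/s22.png",a)
cv2.imwrite("pics/s22z.png",cv2.convertScaleAbs(cv2.resize(a[110:250,200:350],None,fx=5,fy=4.2,interpolation=2),alpha=1.6,beta=20))
print(onplane(c,(0,0),.15))
```

```text
[ 0.4 -0.9 -0.3] [0.56057351 0.34596174 0.25953958]
[0.26647102 0.35831448 0.15      ]
```

View pics/w22.png

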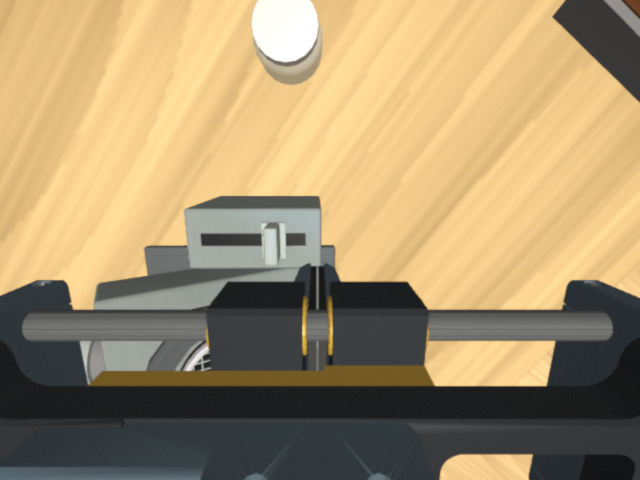

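View pics/s22z.png

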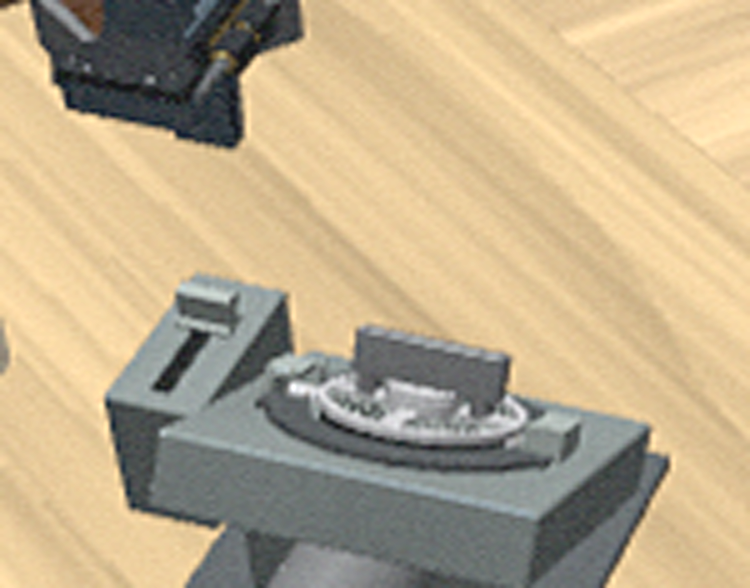

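View pics/t22.png

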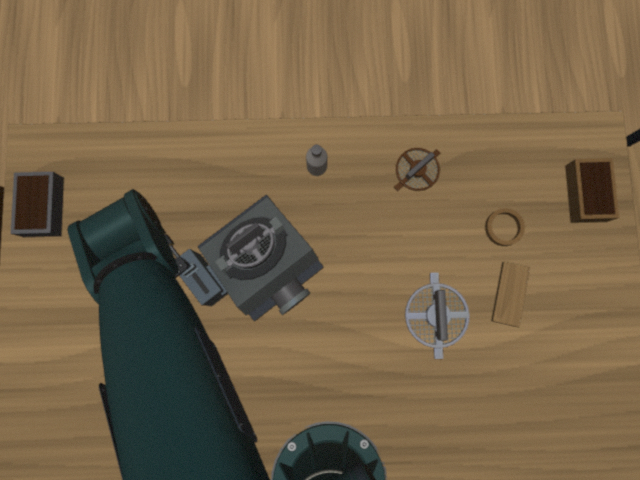

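```bash
python3 -c "
from bench import *
print(get_obs()['clock']); print(job_done())"
```

```text
25.35
the job is handed in; nothing more can be done
None
```

The chip screen is locked on the sloping mouth, the reset tab was pushed to its end and sprang back, and I handed the job in at 25.4 s.

**What I did**
- **Grasp and tilt:** I gripped the smaller silver screen off-centre by its fin. Lifting with a light grip let it tilt part of the way. Pressing it onto the ring and then letting go brought it to the full slope.
- **Fit and lock:** I set it over the stud at about +79° and turned it clockwise with the fingers straddling the fin. Near the end of the turn the fin wedged between the fingers, with about 15 N at the wrist. I backed off and nudged the fin about 9 mm back up the slope, and the lugs dropped into the notches.
- **Reset tab:** I pushed the tab with closed fingers until the horizontal force jumped to about 34 N, well above the 11 N spring. That means it was at its end stop.

**Last checks**
- **Screen:** The wrist view taken just after locking matches the model for fully home, at 0 mm and 0° with the lugs in both notches. The closing side view shows the screen unchanged.
- **Tab and bystanders:** The tab is back at its resting place. The bystanders and look-alikes look unmoved in the closing pictures.
- **Robot:** The wrist force was near zero and the gripper was clear of everything.

**Disagreements:** The fixed cameras put things 3 to 5 mm off from the wrist camera, and I went by the wrist camera. My readings of the screen's tilt in the gripper varied from 18° to about 35°. I used 18°, and contact with the ring made up the rest.

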